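# Stand the tipped bottle up and click the shuttle into its notch

### The job

The red-capped bottle has tipped over in the bottle lane and lies across the slide rail: stand it upright in the lane, on the yellow mark between its two neighbours, and let go of it without upsetting the other bottles. Then take the shuttle by its orange grip and slide it along the rail until its spring ball clicks into the notch of the catch at the yellow mark, without running on past the notch. Finish there, still holding the shuttle by the grip at the notch.

Things in the scene. Friction and masses are not known exactly. Their poses are not given: they have to be found in the camera images.
- lane: Fixed bottle lane: aluminium plate, x -105 to +45, y -200 to +200 mm, 8 mm thick. Origin on the worktop, on the line where the bottles stand; x away from the robot (yaw varies), y along the lane. Bottles stand on the plate, z = 8 mm, between a lip (x -30 mm, 4 mm high) and a rear fence (x +30 mm, top z 20 mm). Steel slide rail along y at x = -55 mm, 16 mm wide, top z = 41 mm.
- catch: Dark steel block 20x44x27 mm fixed on the front edge of the lane plate; its place along y varies; axes as the lane's. Two bright cross ridges 12 mm apart, tops 34 mm above its origin, form the notch. Origin on the plate's top (8 mm above the worktop), at the notch's middle. In line with it a yellow mark crosses rail and lane: the red-capped bottle's place is x = +90 mm, y = 0, z = 0 here.
- shuttle: Black slide on the rail, 44 mm long; moves only along the lane's y, starts near the -y end, goes towards +y. Origin at worktop level under the rail's middle, at its spring ball's y: in the notch when y = 0 in the catch's frame. Friction 1.5 N; from 11 to 6 mm before the notch the first ridge resists with about 8 to 12 N, then the ball drops in. A like ridge lies beyond the notch.
- shuttle_grip (a point): Centre of the shuttle's upright orange grip fin, 80 mm above the shuttle's origin. The fin is 24 mm (x) by 16 mm (y) and stands from 24 mm below to 18 mm above this point; take it from above, fingers closing along the lane's y.
- red_bottle: White bottle with red cap, 88 mm high, body 45 mm in diameter up to 65 mm, cap 32 mm in diameter, about 0.1 kg. Origin at the centre of its underside, z along its axis to the cap. At the start it lies tipped in the lane at the yellow mark, cap towards the robot, propped on the rail, axis about 36 degrees above level.
- green_bottle: Same bottle with green cap, standing in the lane about 95 mm from the yellow mark on one side. Origin at the centre of its underside, z up.
- blue_bottle: Same bottle with blue cap, standing in the lane about 95 mm from the yellow mark on the other side. Origin at the centre of its underside, z up.
There are look-alikes about, which are no part of the job. Leave any brown or purple look-alike of the green_bottle alone. What is shaped like the blue_bottle but turquoise is not meant.

How it is judged:
By the outcome, as a careful person would: the job done as asked, in the order asked, and still so for the second after the job is handed in, while the arm keeps its last pose, push and grip.
It also fails if it takes over 54 s, if anything falls off the work surface, if the arm or the gripper's body presses on something with over 40 N, if the wrist force passes 120 N, or if a joint passes its speed limit or range.

### The arm

A 6-joint arm with a two-finger parallel gripper is mounted at the origin on a cart in front of the work surface, level with it; the furniture and walls round the work are solid. World frame = base frame: x ahead of the robot, y to its left, z up, the work surface at z = 0. Lengths are in m, angles in rad, forces in N, time in s.
With the tool pointing down it reaches from about 0.375 to 0.925 m from the base axis. Payload 5.7 kg.
Tool frame: the origin (TCP) lies between the finger pads, 19 mm behind the fingertips; this is the grasp point; x points along the fingers, z is the direction in which the jaws open and shut, and the axes are right-handed (so a half turn about x gives the same grasp; the last joint's range is limited). The gripper opens to 85 mm and grips with 20 to 120 N. Pads are 22 mm wide; open, the fingers measure 114 mm over their backs; the gripper's body (76 mm by 85 mm) begins 54 mm behind the grasp point. The pads swing forward as they close: fully open they stand 13 mm farther back than shut.
Start: joints at [-1.34, 0.359, 1.51, -0, 1.272, -0.115], TCP at [0.203, -0.564, 0.25] pointing down, gripper open.
Joint ranges: [-2.97, 2.97], [-1.01, 2.36], [0.21, 2.38], [-0.96, 4.11], [0.2, 2.71], [-2.98, 2.98]. Speed limits (rad/s): [2.39, 2.39, 3.14, 3.14, 3.14, 3.14].

### API

Orientations are given as a rotation vector (axis times angle).
In Python, from cell import bot gives the robot as it stands. The module is installed in compiled form; this text tells all that it offers.
- The arm moves only by the tool jog_arm, never from a script. Its argument "series" is a list that holds one entry, the list of rows, each a list of 7 numbers: the shift along the tool's x, y, z in m, then the turn, a rotation vector about the tool's x, y, z in rad, then the closure, from -1 (fully open) to 1 (shut), so that 0 is half open. In form: [[[x, y, z, ax, ay, az, jaw], ...]]. A call has 1 to 10 rows; each row shifts and turns the commanded pose from where the row before left it, along the tool's axes as they then stand; what a row does not reach is not made up. A row lasts 1/8 s, in which the tool goes at most 62.5 mm and 10.7 degrees, less where a joint would pass 70% of its speed; a pose out of reach is approached as far as the arm can. A call with a gripper value outside its range is refused whole. The fingers move at their own pace and stop on an object; "force" is the grip in N (left out, the last holds). Time passes only in rows, so rows that do not move let the fingers close. It gives the time, the measured TCP pose, the force and the opening at its end, in the units of the state.
- bot.read_state(): the state, without advancing time (a new reading comes with each control period).
- bot.camera(name): name is "scene" or "top" or "wrist"; returns a dict with "img" (420x560x3 uint8, red, green, blue), "mtx" (3x3 intrinsics, pixels), "k1" (the pictures are not rectified: a ray, as slopes to the right and down, at radius r is drawn at 1 + k1 r^2 times it, then the intrinsics apply), "cam_to_world" (4x4, takes a point from camera to world coordinates). Camera axes: x right, y down, z forward; pixel columns grow to the right and rows downward; lengths in m; the calibration is good to about 2 mm. A picture is of the moment at which its call begins. There is no depth.
- bot.job_done(): hands the job in, once; it reports no verdict.
The state is a dict: "time_s": time; "joint_positions": joint angles; "qvel": joint speeds; "joint_efforts": joint torques, N m; "tool_pos": TCP position; "orientation": TCP orientation; "force": force on the tool from outside, world axes, zero at the start; "moment": the same for the moment, N m; "grip_width": finger opening in m.
Only numpy, scipy, OpenCV 4.12 (cv2) and the standard library are available. Lean on these libraries where they do the work, as an engineer would, in place of code of your own. Each camera call takes 0.05 s, during which the arm holds its last target.

## Working session

There is one attempt and no reset: what is moved stays moved. The work goes in short steps, Python scripts to look and compute and a tool call to move; the robot and the scene stay as the last step left them, time stands still between calls to the robot, and variables do not carry over. Pictures are saved under pics/ and viewed, and the job is handed in when it is done.

Besides the shell and the picture viewer there is one more tool, called after "Request:" as name(argument=value, ...) on one line, values as JSON. jog_arm: Moves the arm, as the interface text tells. Its arguments: {"type":"object","properties":{"series":{"type":"array"},"force":{"type":"number"}},"required":["series"]}

```bash
mkdir -p pics; cat > h.py <<'E'
import numpy as np, cv2
from cell import bot
from scipy.spatial.transform import Rotation as R
def snap(n,tag):
    c=bot.camera(n); cv2.imwrite(f'pics/{tag}.png',c['img'][:,:,::-1]); np.savez(f'pics/{tag}.npz',**c); return c
def load(tag): return dict(np.load(f'pics/{tag}.npz'))
def ray(c,u,v):
    K=c['mtx'];k=float(c['k1']);d=cv2.undistortPoints(np.array([[[u,v]]],float),K,np.array([k,0,0,0,0.]))[0,0]
    T=c['cam_to_world'];w=T[:3,:3]@np.array([d[0],d[1],1.]);return T[:3,3],w/np.linalg.norm(w)
def onz(c,u,v,z):
    o,w=ray(c,u,v);return o+w*(z-o[2])/w[2]
def tri(c1,p1,c2,p2):
    o1,a=ray(c1,*p1);o2,b=ray(c2,*p2)
    s=np.linalg.lstsq(np.c_[a,-b],o2-o1,rcond=None)[0]
    x,y=o1+a*s[0],o2+b*s[1];return (x+y)/2,np.linalg.norm(x-y)
def proj(c,P):
    T=np.linalg.inv(c['cam_to_world']);q=T[:3,:3]@np.array(P,float)+T[:3,3]
    K=c['mtx'];s=q[:2]/q[2];f=1+float(c['k1'])*(s@s);return K[:2,:2]@(s*f)+K[:2,2]
E
python3 - <<'E'
from h import *
for n in ['scene','top','wrist']:
    c=snap(n,n+'0');print(n,c['k1'],c['cam_to_world'][:3,3].round(3),c['mtx'][0,0],c['cam_to_world'][:3,2].round(2))
s=bot.read_state();print(s);print(R.from_rotvec(s['orientation']).as_matrix().round(3))
E
```

```text
scene -0.09302992905861793 [ 0.003 -0.52   0.594] 423.67821168489144 [ 0.64  0.47 -0.61]
top -0.10296565302263584 [ 0.423 -0.089  1.284] 502.68320022155314 [ 0.09 -0.02 -1.  ]
wrist -0.03186110170613566 [ 0.278 -0.537  0.374] 306.16762324924383 [-0.29 -0.1  -0.95]
{'time_s': 0.15, 'joint_positions': array([-1.34010319e+00,  3.59345793e-01,  1.51118079e+00, -1.62820980e-05,
        1.27249027e+00, -1.15089424e-01]), 'qvel': array([ 0.00086536, -0.00094964, -0.00023032, -0.00277356, -0.00119541,
       -0.00052131]), 'joint_efforts': array([-4.53557304e-04, -5.28029680e+01, -2.78929836e+01, -1.01551818e-04,
        8.29390105e-03, -1.15050318e-05]), 'tool_pos': array([ 0.20324015, -0.56400666,  0.24934411]), 'orientation': array([ 0.95173712,  1.3542773 , -0.95018958]), 'force': array([-0.09435273, -0.02358291,  0.26426873]), 'moment': array([ 0.04963999, -0.01494385, -0.00643733]), 'grip_width': 0.08506432931730958}
[[-0.     0.941  0.339]
 [ 0.001  0.339 -0.941]
 [-1.     0.    -0.001]]
```

View pics/scene0.png

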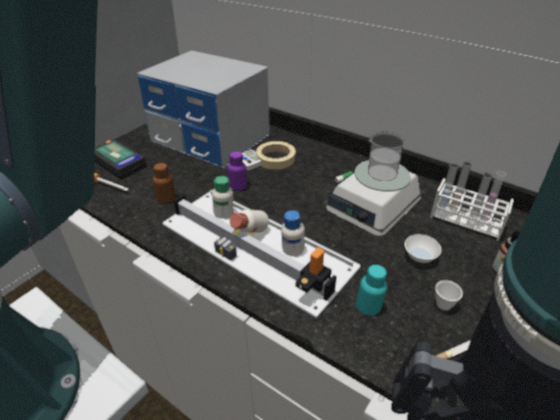

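View pics/top0.png

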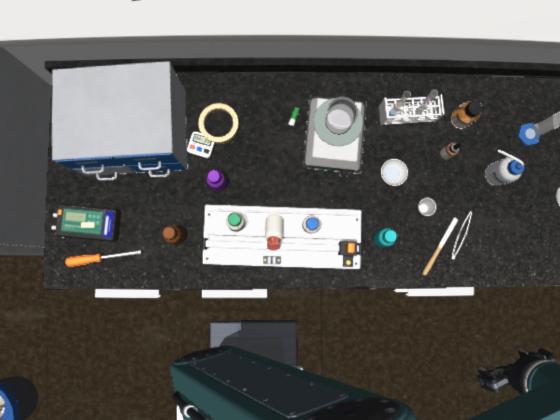

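The scene view shows the lane, with the green cap at (222,184), the red bottle at (250,222), the blue cap at (292,220), the orange grip at (317,262) and the catch at (224,247). In the top view the lane spans (203–361, 206–268), with red at (274,232). I'll zoom in on the top view and measure.

```bash
python3 - <<'E'
from h import *
c=load('top0');i=c['img'][195:275,195:370];cv2.imwrite('pics/topz.png',cv2.resize(i,None,fx=4.5,fy=4.5,interpolation=cv2.INTER_CUBIC)[:,:,::-1])
c=load('scene0');i=c['img'][165:310,155:365];cv2.imwrite('pics/scz.png',cv2.resize(i,None,fx=3.8,fy=3.8,interpolation=cv2.INTER_CUBIC)[:,:,::-1])
E
```

```text
(no output)
```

View pics/topz.png

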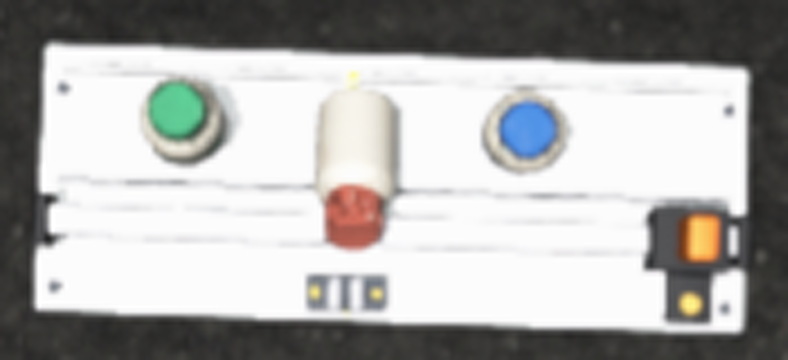

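View pics/scz.png

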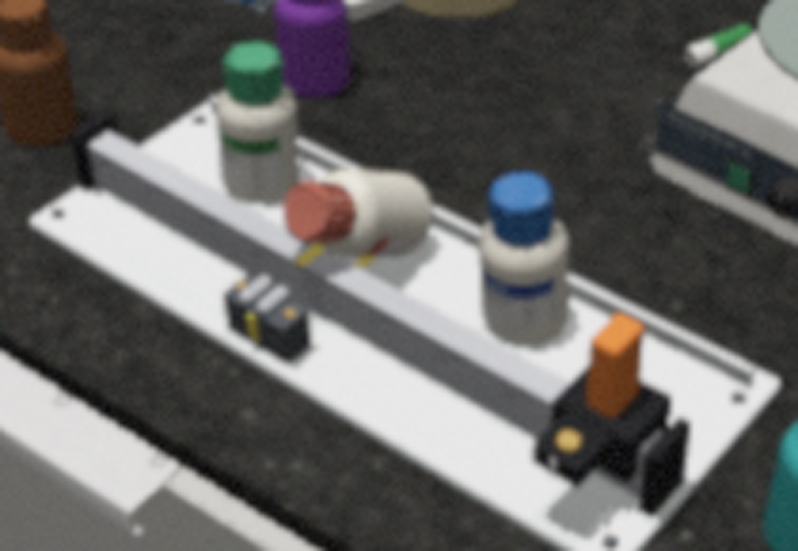

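The zooms show the plate corners, the caps, the catch ridges at zoom (335/357,293) and the fin at (702,238), so I can measure from these.

```bash
cat > m.py <<'E'
from h import *
c=load('top0');s=load('scene0')
tz=lambda u,v:((u+.5)/4.5-.5+195,(v+.5)/4.5-.5+195)
sz=lambda u,v:((u+.5)/3.8-.5+155,(v+.5)/3.8-.5+165)
C=[onz(c,*tz(*p),0.008) for p in [(45,45),(748,68),(743,330),(35,308)]]
for p in C: print('corner',p.round(4))
print('len',np.linalg.norm(C[0]-C[1]),np.linalg.norm(C[3]-C[2]),np.linalg.norm(C[0]-C[3]),np.linalg.norm(C[1]-C[2]))
ey=(C[0]-C[1]+C[3]-C[2]);ey/=np.linalg.norm(ey);yaw=np.arctan2(-ey[0],ey[1]);print('yaw',yaw)
ex=np.array([np.cos(yaw),np.sin(yaw),0]);ey=np.array([-ex[1],ex[0],0])
cen=sum(C)/4;O=cen+ex*.03;O[2]=0;print('lane O',O.round(4))
L=lambda P:np.array([(P-O)@ex,(P-O)@ey,P[2]]).round(4)
def blob(c,lo,hi,box):
    h=cv2.cvtColor(c['img'],cv2.COLOR_RGB2HSV);m=cv2.inRange(h,np.array(lo),np.array(hi));mm=np.zeros_like(m);x0,y0,x1,y1=box;mm[y0:y1,x0:x1]=m[y0:y1,x0:x1]
    n,l,st,ce=cv2.connectedComponentsWithStats(mm);k=1+np.argmax(st[1:,4]);return ce[k],st[k]
if __name__=='__main__':
    for nm,lo,hi in [('green',(60,90,50),(85,255,255)),('blue',(100,130,80),(120,255,255)),('orange',(5,180,150),(20,255,255)),('red',(0,100,80),(6,220,255))]:
        a,_=blob(c,lo,hi,(200,195,370,275));b,_=blob(s,lo,hi,(155,165,365,310))
        P,e=tri(c,a,s,b);print(nm,a.round(1),b.round(1),P.round(4),'gap',round(e,4),'lane',L(P),'z88',L(onz(c,*a,.088)))
    for z,p in [(.042,(335,293)),(.042,(357,293)),(.042,(346,293)),(.041,(353,78))]: print('catch',L(onz(c,*tz(*p),z)))
    print('catch tri',[ (L(P),round(e,4)) for P,e in [tri(c,tz(346,293),s,sz(260,291))]])
    print('yellow back top', L(onz(c,*tz(353,78),.02)))
    print('yellow rail scene', L(onz(s,*sz(310,255),.041)),'lane',L(onz(s,*sz(370,254),.008)))
    print('fin top', L(onz(c,*tz(702,238),.098)))
E
python3 m.py
```

```text
corner [0.5634 0.0866 0.008 ]
corner [ 0.5494 -0.3131  0.008 ]
corner [ 0.4008 -0.3078  0.008 ]
corner [0.4148 0.091  0.008 ]
len 0.3998995341226363 0.39901766069563643 0.14867983920006836 0.14868803686208337
yaw -0.03518338128712146
lane O [ 0.5121 -0.1119  0.    ]
green [233.9 219.2] [221.1 183.3] [0.5193 0.0058 0.0859] gap 0.0008 lane [0.0031 0.1178 0.0859] z88 [0.0032 0.1174 0.088 ]
blue [311.8 223.3] [291.6 216.9] [ 0.5087 -0.1803  0.0909] gap 0.0006 lane [-0.001  -0.0685  0.0909] z88 [-0.0006 -0.0689  0.088 ]
orange [347. 249.] [317. 256.] [ 0.4498 -0.2676  0.0864] gap 0.0079 lane [-0.0568 -0.1579  0.0864] z88 [-0.0593 -0.1545  0.088 ]
red [273.  242.7] [238.4 220.1] [ 0.4634 -0.0875  0.0691] gap 0.001 lane [-0.0494  0.0227  0.0691] z88 [-0.0497  0.0223  0.088 ]
catch [-0.0904  0.0307  0.042 ]
catch [-0.09    0.0187  0.042 ]
catch [-0.0902  0.0247  0.042 ]
catch [0.0281 0.0248 0.041 ]
catch tri [(array([-0.0912,  0.0256,  0.0428]), np.float64(0.0027))]
yellow back top [0.0301 0.0248 0.02  ]
yellow rail scene [-0.0552  0.0264  0.041 ] lane [-0.0083  0.0278  0.008 ]
fin top [-0.0557 -0.1616  0.098 ]
```

```bash
python3 - <<'E'
from m import *
print('body',L(onz(c,*tz(357,110),.06)),L(onz(c,*tz(358,160),.06)),'cap',L(onz(c,*tz(354,215),.085)))
# expected projections check of model points
W=lambda p:O+ex*p[0]+ey*p[1]+np.array([0,0,p[2]])
cap=W((-.0596,.025,.0779));print('captop pred top/scene zoom',(proj(c,cap)-195)*4.5,(proj(s,cap)-[155,165])*3.8)
base=W((.0116,.025,.0262));print('base pred',(proj(c,base)-195)*4.5,(proj(s,base)-[155,165])*3.8)
E
cat > go.py <<'E'
import sys
from m import O,ex,ey
from h import *
# usage: go.py lx ly z tiltdeg(forward+)  [lane coords of TCP]
lx,ly,z,t=map(float,sys.argv[1:5])
st=bot.read_state();Rm=R.from_rotvec(st['orientation'])
P=O+ex*lx+ey*ly+np.array([0,0,z])
t=np.radians(t);x=np.array([0,0,-1])*np.cos(t)+ex*np.sin(t);zz=-ey;y=np.cross(zz,x)
Rt=R.from_matrix(np.c_[x,y,zz])
d=P-np.array(st['tool_pos'])
print('t',round(st['time_s'],2),'world d',d.round(4),'tool d',Rm.inv().apply(d).round(4),'rot',(Rm.inv()*Rt).as_rotvec().round(4),'d in target axes',Rt.inv().apply(d).round(4))
q=np.array(st['tool_pos'])-O;print('lane pos',[round(float(v),4) for v in (q@ex,q@ey,st['tool_pos'][2])],'F',np.round(st['force'],1),'w',round(st['grip_width'],4),'q',np.round(st['joint_positions'],2))
E
python3 go.py -.06 .024 .22 0
```

```text
corner [0.5634 0.0866 0.008 ]
corner [ 0.5494 -0.3131  0.008 ]
corner [ 0.4008 -0.3078  0.008 ]
corner [0.4148 0.091  0.008 ]
len 0.3998995341226363 0.39901766069563643 0.14867983920006836 0.14868803686208337
yaw -0.03518338128712146
lane O [ 0.5121 -0.1119  0.    ]
body [0.009  0.0219 0.06  ] [-0.0182  0.0205  0.06  ] cap [-0.0489  0.0217  0.085 ]
captop pred top/scene zoom [345.33165501 233.67898202] [299.80884291 204.18845503]
base pred [349.86721118 108.21752178] [394.75958422 210.62706721]
corner [0.5634 0.0866 0.008 ]
corner [ 0.5494 -0.3131  0.008 ]
corner [ 0.4008 -0.3078  0.008 ]
corner [0.4148 0.091  0.008 ]
len 0.3998995341226363 0.39901766069563643 0.14867983920006836 0.14868803686208337
yaw -0.03518338128712146
lane O [ 0.5121 -0.1119  0.    ]
t 0.15 world d [ 0.2497  0.4782 -0.0293] tool d [ 0.0299  0.397  -0.3652] rot [ 3.81e-01 -1.40e-03  1.00e-04] d in target axes [ 0.0293  0.2327 -0.4867]
lane pos [-0.2927, -0.4627, 0.2493] F [-0.1 -0.   0.3] w 0.0851 q [-1.34  0.36  1.51 -0.    1.27 -0.12]
```

Request:
jog_arm(series=[[[0.003,0.044,-0.0405,0,0,0,-1],[0.003,0.044,-0.0405,0,0,0,-1],[0.003,0.044,-0.0405,0,0,0,-1],[0.003,0.044,-0.0405,0,0,0,-1],[0.003,0.044,-0.0405,0,0,0,-1],[0.003,0.044,-0.0405,0,0,0,-1],[0.003,0.044,-0.0405,0,0,0,-1],[0.003,0.044,-0.0405,0,0,0,-1],[0.003,0.044,-0.0405,0.12,0,0,-1],[0,0,0,0.12,0,0,-1]]])

```text
time_s: 1.4
tool_pos: [0.4535, -0.0834, 0.2227]
orientation: [1.13, 1.259, -1.129]
force: [-0.6, -0.1, 0.7]
grip_width: 0.0854
```

```bash
python3 go.py -.065 .0215 .14 25 | tail -2
```

```text
t 1.4 world d [-0.0057 -0.0047 -0.0827] tool d [ 0.0827 -0.0062  0.0042] rot [ 0.1405 -0.0325  0.4355] d in target axes [ 0.0727 -0.0399  0.0049]
lane pos [-0.0595, 0.0264, 0.2227] F [-0.6 -0.1  0.7] w 0.0854 q [-0.33  0.19  1.83  0.    1.12  1.13]
```

Request:
jog_arm(series=[[[0.02,-0.0015,0.002,0.14,0,0,-1],[0.02,-0.0015,0.002,0,0,0.145,-1],[0.02,0,0,0,0,0.145,-1],[0,0,0,0,0,0.145,-1],[0,0,0,0,0,0,-1]]])

```text
time_s: 2.02
tool_pos: [0.4499, -0.0888, 0.1615]
orientation: [1.403, 0.881, -0.921]
force: [-0.1, 0.9, -1.4]
grip_width: 0.0851
```

```bash
python3 go.py -.0628 .0215 .134 25 | tail -2; python3 go.py -.0248 .0215 .0527 25|tail -2; python3 -c "
from h import *
snap('wrist','wr1')"
```

```text
t 2.02 world d [ 0.0002  0.0006 -0.0275] tool d [ 0.0252 -0.0109 -0.0004] rot [-0.002  -0.0076  0.0207] d in target axes [ 0.025  -0.0115 -0.0006]
lane pos [-0.063, 0.0209, 0.1615] F [-0.1  0.9 -1.4] w 0.0851 q [-0.49  0.14  2.22  0.44  0.45  0.75]
t 2.02 world d [ 0.0382 -0.0008 -0.1088] tool d [ 0.1149 -0.009   0.0003] rot [-0.002  -0.0076  0.0207] d in target axes [ 0.1147 -0.0114 -0.0006]
lane pos [-0.063, 0.0209, 0.1615] F [-0.1  0.9 -1.4] w 0.0851 q [-0.49  0.14  2.22  0.44  0.45  0.75]
```

View pics/wr1.png

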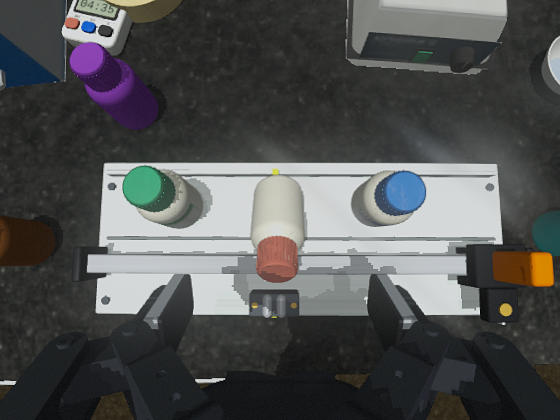

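The wrist view shows the red cap at (277,258) and the body at (277,205), midway between the fingers (about 180 and 380). Green and blue are clear to either side. I'll descend with the tilt eased to 20°, since joints 3 and 5 are near their limits.

```bash
python3 go.py -.0248 .0215 .0527 20 | tail -2; python3 go.py -.042 .0215 .1 20 | tail -2
```

```text
t 2.08 world d [ 0.036   0.0003 -0.1099] tool d [ 0.1151 -0.0116 -0.0008] rot [-0.0006 -0.0063 -0.0679] d in target axes [ 0.1156 -0.0038 -0.0016]
lane pos [-0.0608, 0.0199, 0.1626] F [ 0.3 -0.7  0.4] w 0.0858 q [-0.49  0.14  2.21  0.44  0.45  0.75]
t 2.08 world d [ 0.0188  0.0009 -0.0626] tool d [ 0.0648 -0.0082 -0.0012] rot [-0.0006 -0.0063 -0.0679] d in target axes [ 0.0652 -0.0038 -0.0016]
lane pos [-0.0608, 0.0199, 0.1626] F [ 0.3 -0.7  0.4] w 0.0858 q [-0.49  0.14  2.21  0.44  0.45  0.75]
```

Request:
jog_arm(series=[[[0,0,0,0,-0.006,-0.068,-1],[0.025,-0.004,-0.001,0,0,0,-1],[0.025,0,0,0,0,0,-1],[0.015,0,0,0,0,0,-1],[0,0,0,0,0,0,-1]]])

```text
time_s: 2.7
tool_pos: [0.4738, -0.0899, 0.1003]
orientation: [1.373, 0.927, -0.972]
force: [-0.8, -1.0, -0.1]
grip_width: 0.0855
```

```bash
python3 go.py -.0248 .0215 .0527 20 | tail -2;  python3 -c "
from h import *
snap('wrist','wr2');c=snap('scene','sc2')
i=c['img'][130:330,130:400];cv2.imwrite('pics/sc2z.png',cv2.resize(i,None,fx=2.9,fy=2.9)[:,:,::-1])"
```

```text
t 2.7 world d [ 0.0142  0.0004 -0.0476] tool d [ 0.0496 -0.0031 -0.0009] rot [ 0.0028 -0.0002 -0.0022] d in target axes [ 0.0496 -0.003  -0.0009]
lane pos [-0.039, 0.0206, 0.1003] F [-0.8 -1.  -0.1] w 0.0855 q [-0.43  0.31  2.19  0.41  0.34  0.8 ]
```

View pics/wr2.png

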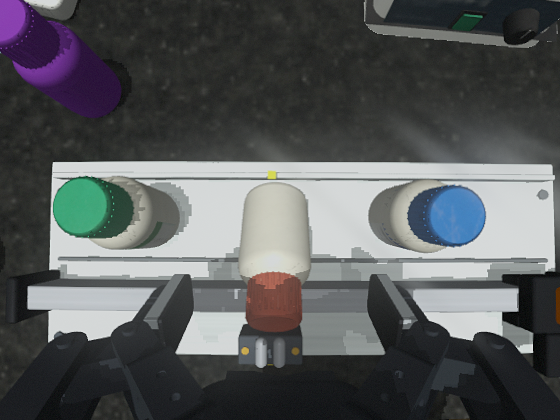

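View pics/sc2z.png

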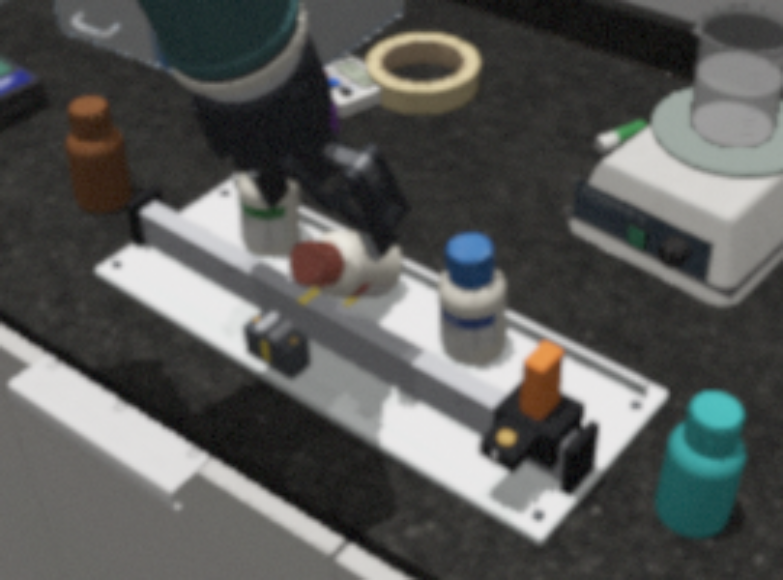

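The wrist view shows the red body centred at (275,230) between the fingers, and both neighbours clear. Joint 5 is getting low, so I'll ease the tilt to about 13° before the last 50 mm.

Request:
jog_arm(series=[[[0,0,0,0,0,-0.12,-1],[0,0,0,0,0,0,-1]]])

```text
time_s: 3.05
tool_pos: [0.4755, -0.0908, 0.1026]
orientation: [1.329, 1.012, -1.056]
force: [-0.3, -0.4, -0.1]
grip_width: 0.085
```

```bash
python3 go.py -.0248 .0215 .0527 13 | tail -2
```

```text
t 3.05 world d [ 0.0126  0.0013 -0.0499] tool d [ 0.0514  0.0004 -0.0019] rot [ 0.0054  0.0029 -0.0116] d in target axes [ 0.0514  0.001  -0.0017]
lane pos [-0.0373, 0.0198, 0.1026] F [-0.3 -0.4 -0.1] w 0.085 q [-0.39  0.32  2.1   0.17  0.5   1.07]
```

Request:
jog_arm(series=[[[0.017,0,-0.001,0,0,-0.01,-1],[0.017,0,-0.001,0,0,0,-1],[0.017,0,0,0,0,0,-1],[0,0,0,0,0,0,-1]]])

```text
time_s: 3.55
tool_pos: [0.4827, -0.0875, 0.0504]
orientation: [1.328, 1.025, -1.068]
force: [-0.8, 0.3, 0.5]
grip_width: 0.0851
```

```bash
python3 go.py -.0248 .0215 .0527 13 | tail -2;  python3 -c "
from h import *
snap('wrist','wr3')"
```

```text
t 3.55 world d [ 0.0054 -0.002   0.0023] tool d [-0.001   0.0058  0.0018] rot [ 0.0024 -0.0008  0.0039] d in target axes [-0.001   0.0058  0.0018]
lane pos [-0.0302, 0.0233, 0.0504] F [-0.8  0.3  0.5] w 0.0851 q [-0.37  0.44  2.11  0.2   0.38  1.05]
```

View pics/wr3.png

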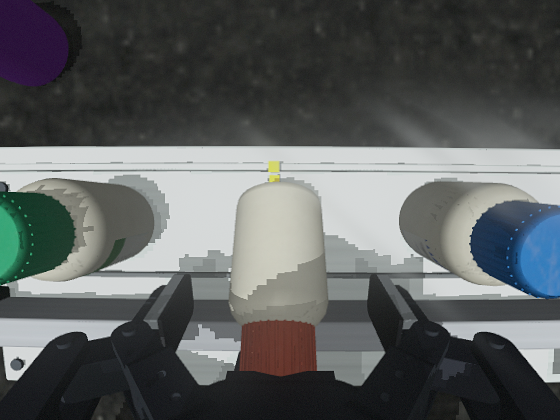

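The bottle body at (278,245) lies centred between the fingers. I'll shift 6 mm forward and close.

Request:
jog_arm(series=[[[-0.001,0.006,0.001,0,0,0,-1],[0,0,0,0,0,0,0.2],[0,0,0,0,0,0,0.6],[0,0,0,0,0,0,1],[0,0,0,0,0,0,1],[0,0,0,0,0,0,1]]], force=35)

```text
time_s: 4.35
tool_pos: [0.4893, -0.0892, 0.0534]
orientation: [1.327, 1.024, -1.068]
force: [0.6, 0.2, 4.1]
grip_width: 0.0427
```

```bash
python3 go.py -.0248 .0215 .0827 13 | tail -2;  python3 -c "
from h import *
snap('wrist','wr4')"
```

```text
t 4.35 world d [-0.0012 -0.0003  0.0293] tool d [-0.0288  0.0053  0.0004] rot [0.0023 0.0005 0.0032] d in target axes [-0.0288  0.0054  0.0004]
lane pos [-0.0236, 0.0219, 0.0534] F [0.6 0.2 4.1] w 0.0427 q [-0.37  0.44  2.1   0.19  0.4   1.07]
```

View pics/wr4.png

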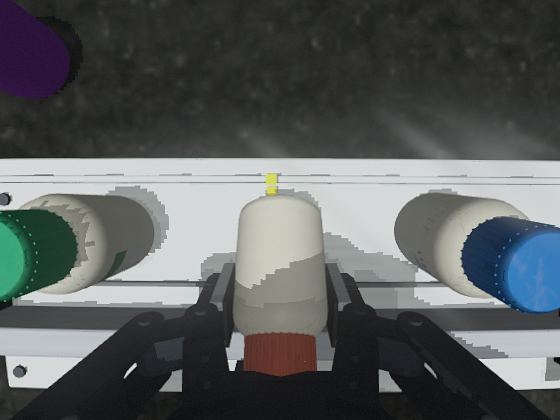

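The fingers hold the bottle at 43 mm opening. Next I lift.

Request:
jog_arm(series=[[[-0.009,0.002,0,0,0,0,1],[-0.009,0.002,0,0,0,0,1],[-0.009,0.002,0,0,0,0,1],[-0.009,0.002,0,0,0,0,1],[0,0,0,0,0,0,1]]])

```text
time_s: 5.03
tool_pos: [0.4895, -0.0894, 0.0911]
orientation: [1.327, 1.022, -1.067]
force: [0.2, 0.3, -2.5]
grip_width: 0.0427
```

```bash
python3 go.py -.0248 .0215 .0827 13 | tail -2;  python3 -c "
from h import *
snap('wrist','wr5');c=snap('scene','sc5')
i=c['img'][130:330,130:400];cv2.imwrite('pics/sc5z.png',cv2.resize(i,None,fx=2.9,fy=2.9)[:,:,::-1])"
```

```text
t 5.03 world d [-0.0015 -0.0002 -0.0084] tool d [ 0.0079 -0.0033  0.0002] rot [0.0025 0.001  0.0019] d in target axes [ 0.0079 -0.0033  0.0002]
lane pos [-0.0233, 0.0217, 0.0911] F [ 0.2  0.3 -2.5] w 0.0427 q [-0.37  0.36  2.07  0.15  0.5   1.11]
```

View pics/sc5z.png

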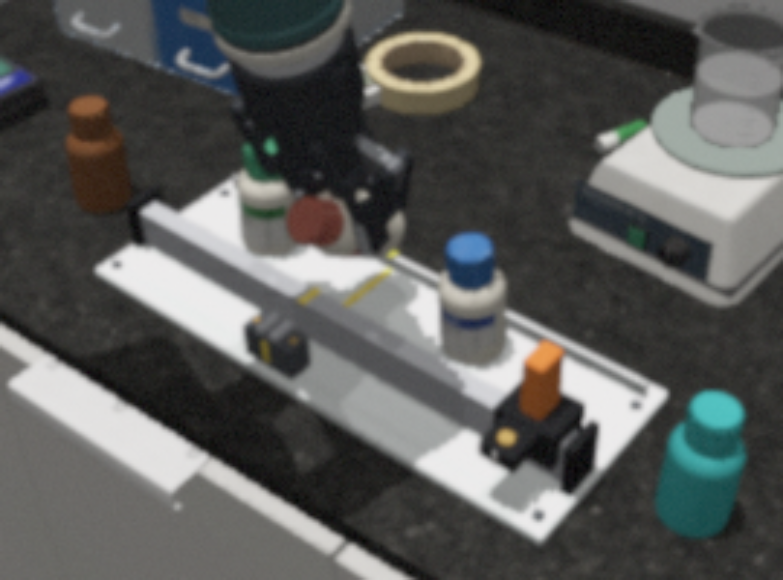

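View pics/wr5.png

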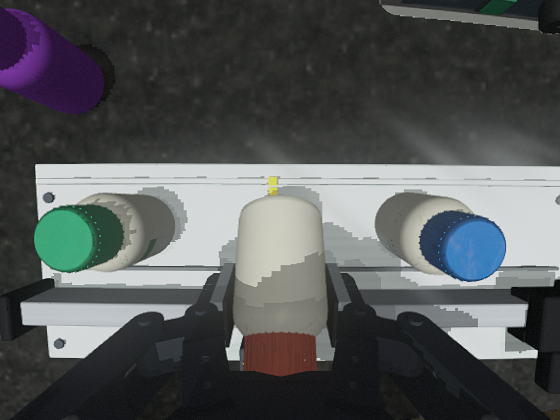

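The bottle is lifted clear and the wrist picture is the same as at the grip, so there was no slip. Now I turn it upright by 54°.

Request:
jog_arm(series=[[[0,0,0,0,0,-0.135,1],[0,0,0,0,0,-0.135,1],[0,0,0,0,0,-0.135,1],[0,0,0,0,0,-0.135,1],[0,0,0,0,0,-0.135,1],[0,0,0,0,0,-0.135,1],[0,0,0,0,0,-0.132,1],[0,0,0,0,0,0,1],[0,0,0,0,0,0,1]]])

```text
time_s: 6.25
tool_pos: [0.4885, -0.089, 0.0897]
orientation: [0.812, 1.711, -1.738]
force: [0.7, -0.3, -1.5]
grip_width: 0.0426
```

```bash
python3 go.py 0 .025 .080 -41 | tail -2;  python3 -c "
from h import *
snap('wrist','wr6');c=snap('scene','sc6')
i=c['img'][130:330,130:400];cv2.imwrite('pics/sc6z.png',cv2.resize(i,None,fx=2.9,fy=2.9)[:,:,::-1])"
```

```text
t 6.25 world d [ 0.0244  0.0021 -0.0097] tool d [-0.0087  0.0247 -0.0029] rot [0.0012 0.0018 0.0021] d in target axes [-0.0087  0.0247 -0.003 ]
lane pos [-0.0243, 0.022, 0.0897] F [ 0.7 -0.3 -1.5] w 0.0426 q [-0.23  0.79  1.39 -0.13  1.67  1.41]
```

View pics/sc6z.png

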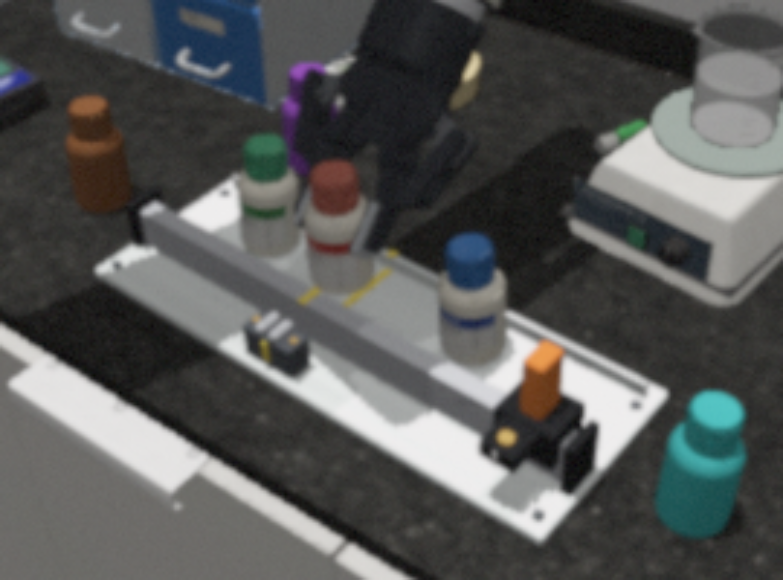

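View pics/wr6.png

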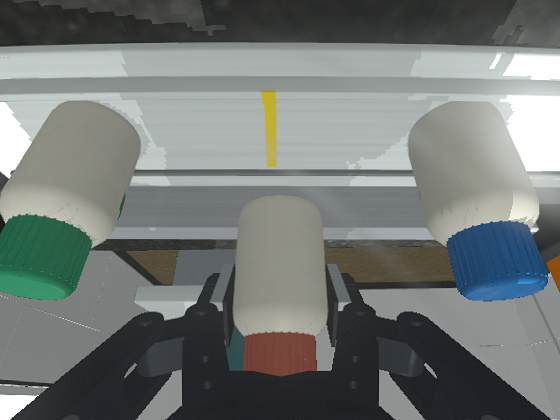

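It's nearly upright; in the zoom the cap is at (333,185). I'll zoom in on the scene view to check the tilt before lowering.

```bash
python3 - <<'E' | tail -12
from m import *
s=load('sc6');i=s['img'][165:245,205:310]
cv2.imwrite('pics/sc6zz.png',cv2.resize(i,None,fx=7.5,fy=7.5,interpolation=cv2.INTER_CUBIC)[:,:,::-1])
W=lambda p:O+ex*p[0]+ey*p[1]+np.array([0,0,p[2]])
b,st=blob(s,(0,100,60),(6,220,255),(225,180,265,210));print(b,st)
o,w=ray(s,*b);k=((W((0,.022,0))-o)@ey)/(w@ey);print('cap centre',L(o+w*k))
# predicted axis line in zoom for upright bottle w axis at x
for x in (-.0243,):
  for z in (.044,.109,.120,.132): print(z,((proj(s,W((x,.022,z)))-[205,165]+.5)*7.5).round(0))
E
```

```text
corner [ 0.5494 -0.3131  0.008 ]
corner [ 0.4008 -0.3078  0.008 ]
corner [0.4148 0.091  0.008 ]
len 0.3998995341226363 0.39901766069563643 0.14867983920006836 0.14868803686208337
yaw -0.03518338128712146
lane O [ 0.5121 -0.1119  0.    ]
[244.86923077 193.74230769] [237 185  17  19 260]
cap centre [-0.028   0.022   0.1198]
0.044 [328. 442.]
0.109 [315. 247.]
0.12 [312. 212.]
0.132 [310. 173.]
```

View pics/sc6zz.png

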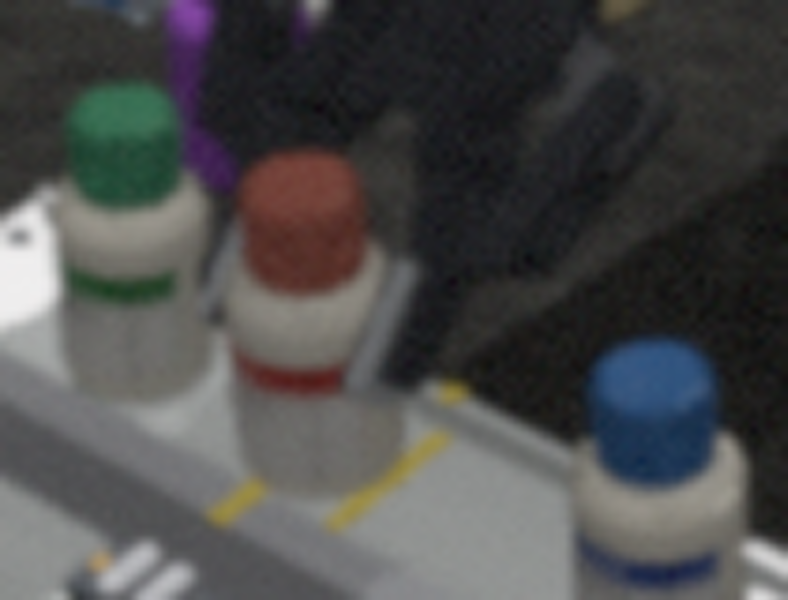

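The bottle is upright to about 1°, its base is at z≈43 mm, and its axis sits about 3 mm nearer the robot than the TCP. I'll move over the mark and lower to about 8 mm above the plate.

Request:
jog_arm(series=[[[0.001,0.013,-0.001,0,0,0,1],[0.001,0.012,-0.001,0,0,0,1],[0.001,0.012,-0.001,0,0,0,1],[0,0,0,0,0,0,1],[0,0,0,0,0,0,1]]])

```text
time_s: 6.98
tool_pos: [0.5147, -0.087, 0.0633]
orientation: [0.81, 1.712, -1.739]
force: [0.1, 1.2, -2.2]
grip_width: 0.0423
```

```bash
python3 go.py 0.002 .025 .0545 -41 | tail -2;  python3 - <<'E' | tail -3
from m import *
snap('wrist','wr7');s=snap('scene','sc7');i=s['img'][165:245,205:310]
cv2.imwrite('pics/sc7zz.png',cv2.resize(i,None,fx=7.5,fy=7.5,interpolation=cv2.INTER_CUBIC)[:,:,::-1])
W=lambda p:O+ex*p[0]+ey*p[1]+np.array([0,0,p[2]])
b,st=blob(s,(0,100,60),(6,220,255),(225,180,275,220));print(b,st)
o,w=ray(s,*b);k=((W((0,.025,0))-o)@ey)/(w@ey);print('cap centre',L(o+w*k))
E
```

```text
t 6.97 world d [ 0.0003 -0.     -0.0088] tool d [ 0.0064  0.006  -0.    ] rot [0.0012 0.002  0.004 ] d in target axes [ 0.0065  0.006  -0.    ]
lane pos [0.0017, 0.025, 0.0633] F [ 0.1  1.2 -2.2] w 0.0423 q [-0.22  0.85  1.33 -0.12  1.67  1.42]
lane O [ 0.5121 -0.1119  0.    ]
[253.4173913  197.72173913] [246 189  16  19 230]
cap centre [-0.0015  0.025   0.0932]
```

View pics/sc7zz.png

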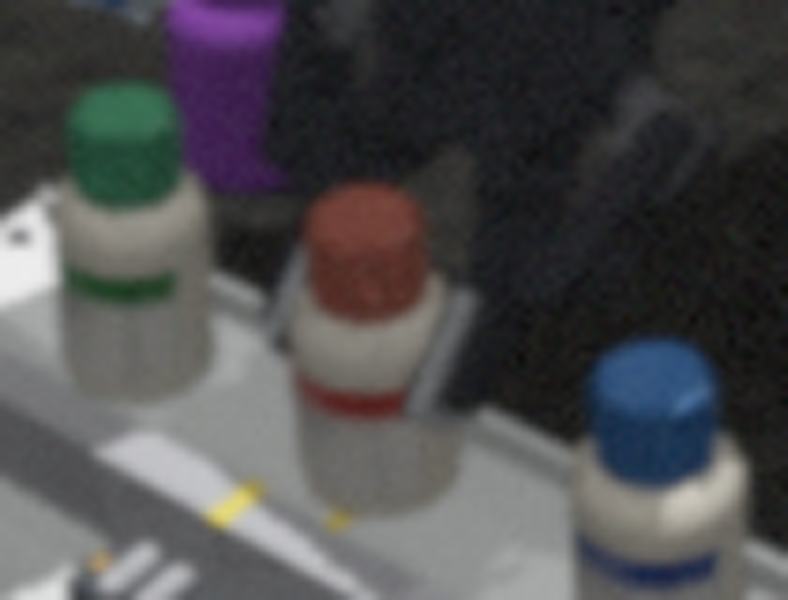

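View pics/wr7.png

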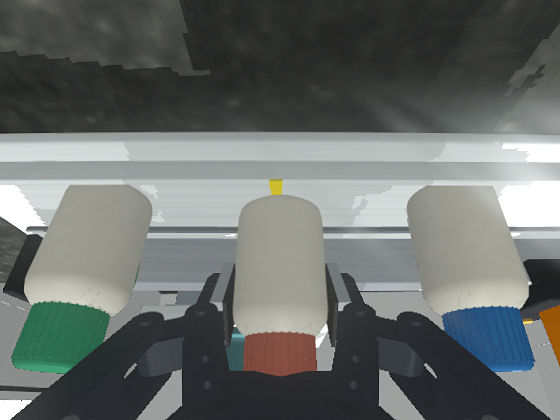

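Request:
jog_arm(series=[[[0.0025,0.002,-0.001,0,0,0,1],[0.0025,0.002,0,0,0,0,1],[0,0,0,0,0,0,1],[0,0,0,0,0,0,1]]])

```text
time_s: 7.58
tool_pos: [0.5145, -0.086, 0.0571]
orientation: [0.811, 1.711, -1.739]
force: [-0.5, 0.6, -0.7]
grip_width: 0.0425
```

Request:
jog_arm(series=[[[0.0008,0.0007,0,0,0,0,1],[0,0,0,0,0,0,1]]])

```text
time_s: 7.82
tool_pos: [0.5146, -0.086, 0.056]
orientation: [0.811, 1.711, -1.739]
force: [0.1, -0.9, -2.2]
grip_width: 0.0427
```

Request:
jog_arm(series=[[[0.0008,0.0007,0,0,0,0,1],[0,0,0,0,0,0,1]]])

```text
time_s: 8.07
tool_pos: [0.5146, -0.086, 0.0549]
orientation: [0.811, 1.711, -1.738]
force: [0.5, 0.6, -2.2]
grip_width: 0.0424
```

Request:
jog_arm(series=[[[0.0008,0.0007,0,0,0,0,1],[0,0,0,0,0,0,1]]])

```text
time_s: 8.32
tool_pos: [0.5147, -0.086, 0.0547]
orientation: [0.811, 1.711, -1.739]
force: [1.8, -0.5, 5.9]
grip_width: 0.0426
```

Request:
jog_arm(series=[[[0.0008,0.0007,0,0,0,0,1],[0,0,0,0,0,0,1]]])

```text
time_s: 8.57
tool_pos: [0.5147, -0.0861, 0.0545]
orientation: [0.81, 1.711, -1.739]
force: [1.9, 0.4, 10.5]
grip_width: 0.0426
```

```bash
python3 - <<'E' | tail -3
from m import *
s=snap('scene','sc8');i=s['img'][165:245,205:310]
cv2.imwrite('pics/sc8zz.png',cv2.resize(i,None,fx=7.5,fy=7.5,interpolation=cv2.INTER_CUBIC)[:,:,::-1])
W=lambda p:O+ex*p[0]+ey*p[1]+np.array([0,0,p[2]])
b,st=blob(s,(0,100,60),(6,220,255),(225,180,275,220));print(b,st)
o,w=ray(s,*b);k=((W((0,.025,0))-o)@ey)/(w@ey);print('cap centre',L(o+w*k),bot.read_state()['force'])
E
```

```text
lane O [ 0.5121 -0.1119  0.    ]
[253.18061674 201.23788546] [246 193  15  18 227]
cap centre [-0.0027  0.025   0.0852] [ 2.14346753  0.2716653  11.6647078 ]
```

View pics/sc8zz.png

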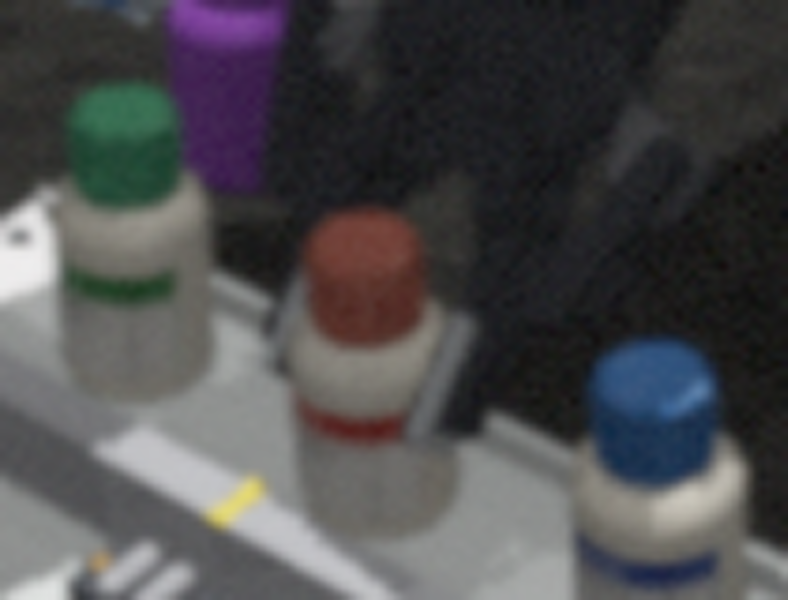

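The base touched down (10 N, cap centre z 85 mm, which matches 8 + 76.5). I'll ease off 1.5 mm, then open gently and back out.

Request:
jog_arm(series=[[[-0.001,-0.001,0,0,0,0,1],[0,0,0,0,0,0,1],[0,0,0,0,0,0,-0.1],[0,0,0,0,0,0,-0.25],[0,0,0,0,0,0,-0.5],[0,0,0,0,0,0,-0.6],[0,0,0,0,0,0,-0.6],[0,0,0,0,0,0,-0.6]]])

```text
time_s: 9.62
tool_pos: [0.5145, -0.086, 0.0542]
orientation: [0.811, 1.711, -1.739]
force: [-0.5, -0.2, -0.4]
grip_width: 0.0686
```

```bash
python3 go.py 0.002 .025 .0545 -41 | tail -2;  python3 - <<'E' | tail -3
from m import *
snap('wrist','wr9');s=snap('scene','sc9');i=s['img'][165:245,205:310]
cv2.imwrite('pics/sc9zz.png',cv2.resize(i,None,fx=7.5,fy=7.5,interpolation=cv2.INTER_CUBIC)[:,:,::-1])
E
```

```text
t 9.62 world d [ 0.0005 -0.001   0.0003] tool d [-0.0005  0.0002  0.001 ] rot [0.0011 0.002  0.0033] d in target axes [-0.0006  0.0002  0.001 ]
lane pos [0.0015, 0.026, 0.0542] F [-0.5 -0.2 -0.4] w 0.0686 q [-0.22  0.86  1.33 -0.12  1.66  1.42]
len 0.3998995341226363 0.39901766069563643 0.14867983920006836 0.14868803686208337
yaw -0.03518338128712146
lane O [ 0.5121 -0.1119  0.    ]
```

View pics/sc9zz.png

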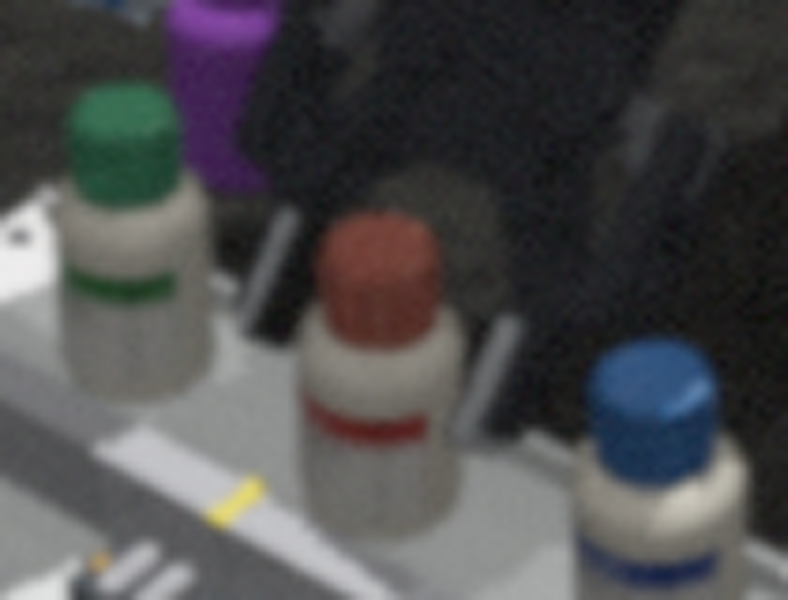

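View pics/wr9.png

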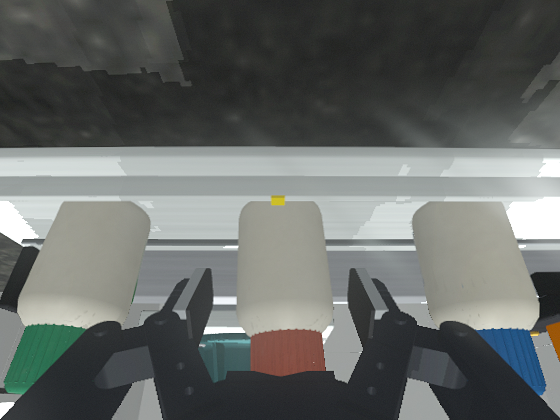

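All three bottles stand, and the red one is in line with the yellow mark (279,200 in the wrist view). I'll back out along the fingers.

Request:
jog_arm(series=[[[-0.015,0,0,0,0,0,-0.6],[-0.025,0,0,0,0,0,-0.6],[-0.025,0,0,0,0,0,-0.6],[-0.025,0,0,0,0,0,-0.6],[-0.03,0,0,0,0,0,-0.6],[-0.04,0,0,0,0,0,-0.6],[-0.03,0,0,0,0,0,-0.6],[0,0,0,0,0,0,-0.6]]])

```text
time_s: 10.72
tool_pos: [0.6418, -0.0902, 0.1993]
orientation: [0.814, 1.707, -1.735]
force: [0.1, 1.3, -1.6]
grip_width: 0.0682
```

```bash
python3 go.py -.0557 -.16 .18 0 | tail -2;  python3 - <<'E' | tail -8
from m import *
c=snap('top','tp10');s=snap('scene','sc10')
i=c['img'][195:275,195:370];cv2.imwrite('pics/topz10.png',cv2.resize(i,None,fx=4.5,fy=4.5,interpolation=cv2.INTER_CUBIC)[:,:,::-1])
i=s['img'][165:310,155:365];cv2.imwrite('pics/scz10.png',cv2.resize(i,None,fx=3.8,fy=3.8,interpolation=cv2.INTER_CUBIC)[:,:,::-1])
E
```

```text
t 10.72 world d [-0.191  -0.1796 -0.0193] tool d [ 0.1359 -0.1271  0.1858] rot [0.0017 0.0025 0.7132] d in target axes [ 0.0193 -0.1846  0.1862]
lane pos [0.1289, 0.0262, 0.1993] F [ 0.1  1.3 -1.6] w 0.0682 q [-0.19  0.88  0.88 -0.12  2.09  1.39]
corner [0.5634 0.0866 0.008 ]
corner [ 0.5494 -0.3131  0.008 ]
corner [ 0.4008 -0.3078  0.008 ]
corner [0.4148 0.091  0.008 ]
len 0.3998995341226363 0.39901766069563643 0.14867983920006836 0.14868803686208337
yaw -0.03518338128712146
lane O [ 0.5121 -0.1119  0.    ]
```

View pics/scz10.png

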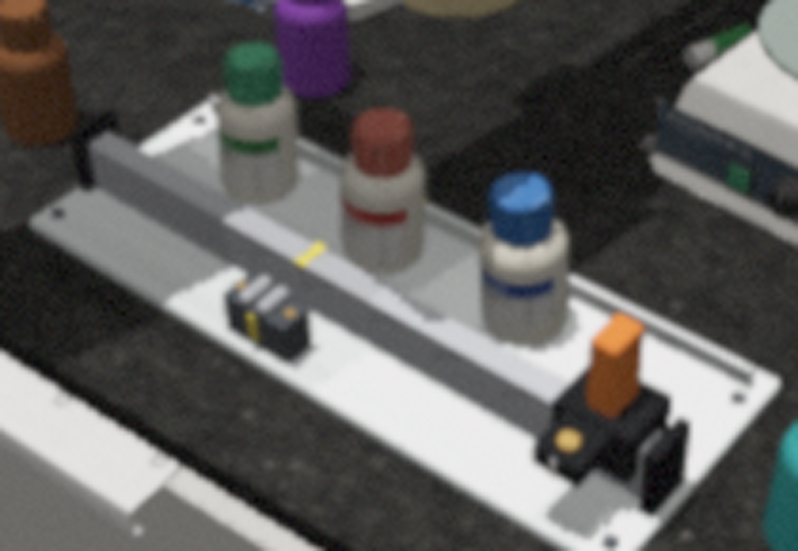

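View pics/topz10.png

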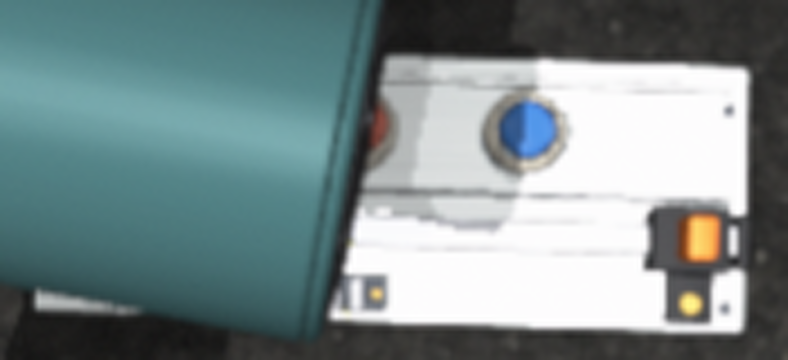

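The red bottle is upright between its neighbours, free of the gripper. I'll straighten the tool and go above the orange grip.

Request:
jog_arm(series=[[[0,0,0,0,0,0.178,-0.6],[0,0,0,0,0,0.178,-0.6],[0,0,0,0,0,0.178,-0.6],[0,0,0,0,0,0.178,-0.6],[0,-0.037,0.037,0,0,0,-0.6],[0,-0.037,0.037,0,0,0,-0.6],[0,-0.037,0.037,0,0,0,-0.4],[0.01,-0.037,0.037,0,0,0,-0.4],[0.01,-0.037,0.037,0,0,0,-0.4],[0,0,0,0,0,0,-0.4]]])

```text
time_s: 12.08
tool_pos: [0.4438, -0.2691, 0.1768]
orientation: [1.233, 1.201, -1.244]
force: [0.6, 0.6, -0.4]
grip_width: 0.0599
```

```bash
python3 go.py -.0557 -.16 .18 0 | tail -2;  python3 - <<'E' | tail -8
from m import *
c=snap('wrist','wr11')
E
```

```text
t 12.07 world d [ 0.007  -0.0007  0.0032] tool d [-0.0032  0.007   0.0005] rot [-0.0023 -0.0017  0.0116] d in target axes [-0.0032  0.007   0.0005]
lane pos [-0.0627, -0.1595, 0.1768] F [ 0.6  0.6 -0.4] w 0.0599 q [-0.67  0.33  1.76 -0.01  1.06  0.94]
corner [0.5634 0.0866 0.008 ]
corner [ 0.5494 -0.3131  0.008 ]
corner [ 0.4008 -0.3078  0.008 ]
corner [0.4148 0.091  0.008 ]
len 0.3998995341226363 0.39901766069563643 0.14867983920006836 0.14868803686208337
yaw -0.03518338128712146
lane O [ 0.5121 -0.1119  0.    ]
```

View pics/wr11.png

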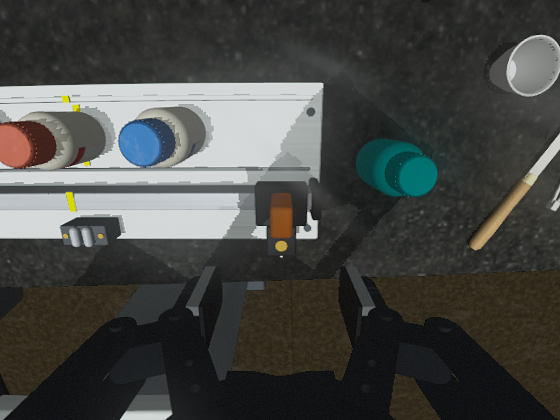

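The wrist view shows the fin at about (281,222), its gold ball screw at (281,246), and the catch ridges at (75–90,238).

```bash
python3 - <<'E' | tail -8
from m import *
c=load('wr11');h=cv2.cvtColor(c['img'],cv2.COLOR_RGB2HSV)
b,st=blob(c,(5,180,60),(20,255,255),(260,185,300,242));print(b,st)
for v in (215,230,236): print(L(onz(c,281,v,.098)))
i=c['img'][170:260,40:320];cv2.imwrite('pics/wr11z.png',cv2.resize(i,None,fx=2.8,fy=2.8,interpolation=cv2.INTER_CUBIC)[:,:,::-1])
i=c['img'][170:260,250:330];cv2.imwrite('pics/wr11zz.png',cv2.resize(i,None,fx=6,fy=6,interpolation=cv2.INTER_CUBIC)[:,:,::-1])
print('ridge',L(onz(c,75,238,.042)),L(onz(c,90,238,.042)))
E
```

```text
len 0.3998995341226363 0.39901766069563643 0.14867983920006836 0.14868803686208337
yaw -0.03518338128712146
lane O [ 0.5121 -0.1119  0.    ]
[281.61538462 223.12937063] [271 208  21  30 572]
[-0.0499 -0.1602  0.098 ]
[-0.0612 -0.1602  0.098 ]
[-0.0658 -0.1602  0.098 ]
ridge [-0.0911  0.0309  0.042 ] [-0.0911  0.0166  0.042 ]
```

View pics/wr11zz.png

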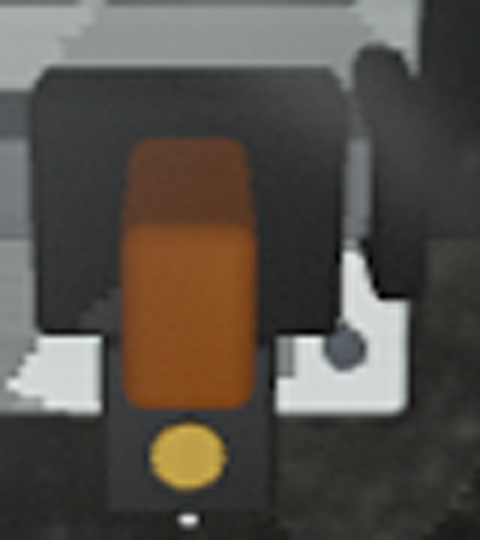

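View pics/wr11z.png

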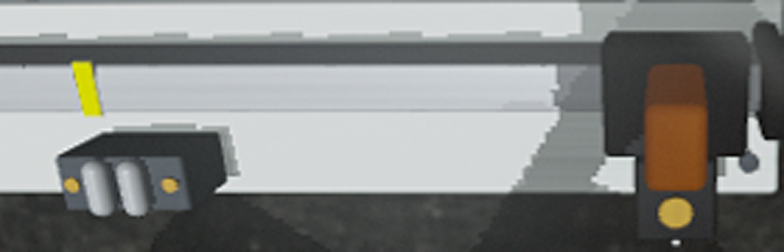

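Request:
jog_arm(series=[[[0.02,0.0035,0,0,0,0.011,0],[0.02,0.0035,0,0,0,0,0],[0.02,0,0,0,0,0,0],[0.015,0,0,0,0,0,0],[0,0,0,0,0,0,0]]])

```text
time_s: 12.75
tool_pos: [0.455, -0.2678, 0.1025]
orientation: [1.235, 1.193, -1.231]
force: [-0.8, 0.2, -0.6]
grip_width: 0.0427
```

```bash
python3 go.py -.055 -.1605 .083 0 | tail -2;  python3 - <<'E' | tail -8
from m import *
c=snap('wrist','wr12');s=snap('scene','sc12')
i=s['img'][165:310,155:365];cv2.imwrite('pics/scz12.png',cv2.resize(i,None,fx=3.8,fy=3.8,interpolation=cv2.INTER_CUBIC)[:,:,::-1])
E
```

```text
t 12.75 world d [-0.0035 -0.0025 -0.0195] tool d [ 0.0195 -0.0035  0.0027] rot [ 0.0029 -0.001  -0.0019] d in target axes [ 0.0195 -0.0034  0.0027]
lane pos [-0.0516, -0.1578, 0.1025] F [-0.8  0.2 -0.6] w 0.0427 q [-0.66  0.44  1.82  0.    0.88  0.94]
corner [0.5634 0.0866 0.008 ]
corner [ 0.5494 -0.3131  0.008 ]
corner [ 0.4008 -0.3078  0.008 ]
corner [0.4148 0.091  0.008 ]
len 0.3998995341226363 0.39901766069563643 0.14867983920006836 0.14868803686208337
yaw -0.03518338128712146
lane O [ 0.5121 -0.1119  0.    ]
```

View pics/wr12.png

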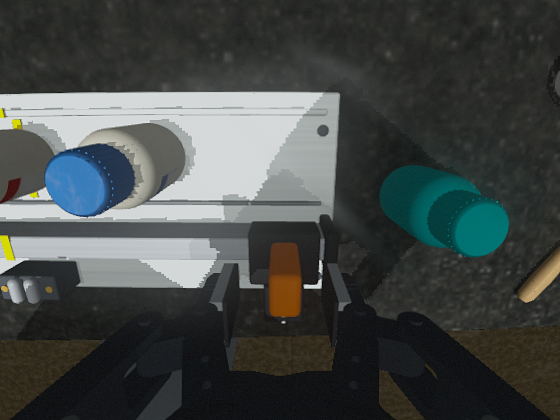

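View pics/scz12.png

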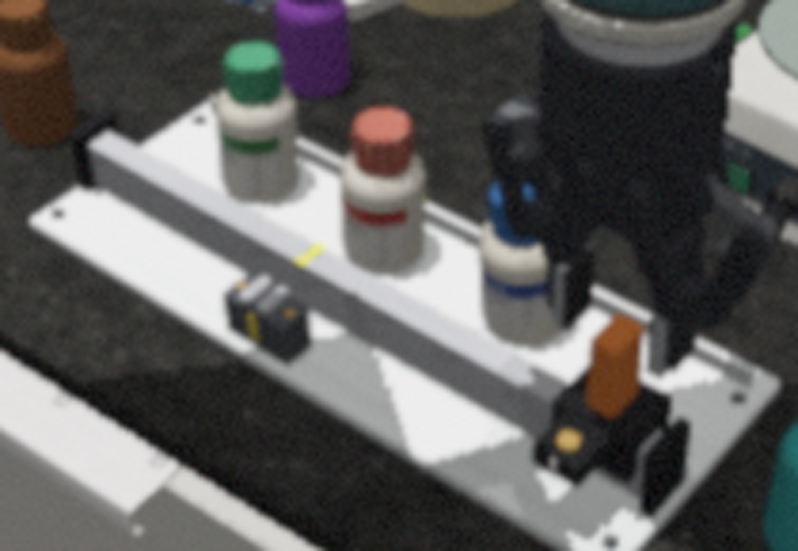

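The fin (285,280) lies between the pads (235 and 335). I'll correct by 3 mm, go down 19 mm and close.

Request:
jog_arm(series=[[[0.009,-0.0035,0.0015,0,0,0,0],[0.01,0,0,0,0,0,0],[0,0,0,0,0,0,0],[0,0,0,0,0,0,0.3],[0,0,0,0,0,0,0.6],[0,0,0,0,0,0,1],[0,0,0,0,0,0,1],[0,0,0,0,0,0,1]]], force=40)

```text
time_s: 13.85
tool_pos: [0.4521, -0.2705, 0.0849]
orientation: [1.235, 1.189, -1.231]
force: [-1.0, 1.1, 4.3]
grip_width: 0.0156
```

```bash
python3 go.py -.055 -.1605 .083 0 | tail -2;  python3 - <<'E' | tail -8
from m import *
c=snap('wrist','wr13')
E
```

```text
t 13.85 world d [-0.0007  0.0002 -0.0019] tool d [ 0.0019 -0.0007 -0.0002] rot [ 0.0019  0.0009 -0.0045] d in target axes [ 0.0019 -0.0007 -0.0002]
lane pos [-0.0543, -0.1607, 0.0849] F [-1.   1.1  4.3] w 0.0156 q [-0.67  0.47  1.84  0.    0.83  0.93]
corner [0.5634 0.0866 0.008 ]
corner [ 0.5494 -0.3131  0.008 ]
corner [ 0.4008 -0.3078  0.008 ]
corner [0.4148 0.091  0.008 ]
len 0.3998995341226363 0.39901766069563643 0.14867983920006836 0.14868803686208337
yaw -0.03518338128712146
lane O [ 0.5121 -0.1119  0.    ]
```

View pics/wr13.png

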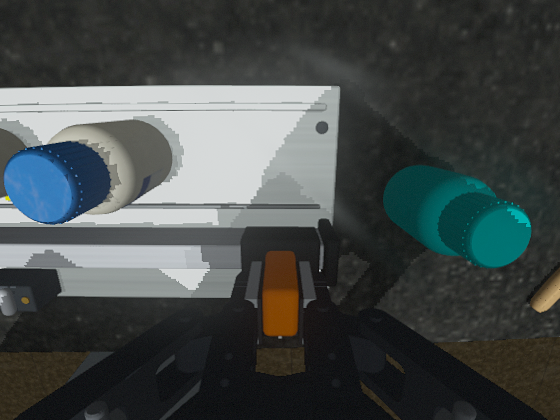

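The fin is gripped (opening 15.6 mm). I'll slide along +y for 140 mm first and watch the forces.

Request:
jog_arm(series=[[[0,0,-0.005,0,0,0,1],[0,0,-0.015,0,0,0,1],[0,0,-0.02,0,0,0,1],[0,0,0,0,0,0,1]]], force=60)

```text
time_s: 14.4
tool_pos: [0.4537, -0.2293, 0.085]
orientation: [1.235, 1.19, -1.23]
force: [-0.2, 0.1, 5.9]
grip_width: 0.0149
```

Request:
jog_arm(series=[[[0,0,-0.02,0,0,0,1],[0,0,-0.02,0,0,0,1],[0,0,-0.02,0,0,0,1],[0,0,-0.02,0,0,0,1],[0,0,-0.02,0,0,0,1],[0,0,0,0,0,0,1],[0,0,0,0,0,0,1]]])

```text
time_s: 15.28
tool_pos: [0.4573, -0.1301, 0.0849]
orientation: [1.235, 1.189, -1.23]
force: [0.7, 2.0, 6.4]
grip_width: 0.0154
```

```bash
python3 go.py -.055 .0245 .083 0 | tail -2;  python3 - <<'E' | tail -8
from m import *
c=snap('wrist','wr14');s=snap('scene','sc14')
i=s['img'][165:310,155:365];cv2.imwrite('pics/scz14.png',cv2.resize(i,None,fx=3.8,fy=3.8,interpolation=cv2.INTER_CUBIC)[:,:,::-1])
E
```

```text
t 15.28 world d [ 0.0006  0.0447 -0.0019] tool d [ 0.0019 -0.0008 -0.0447] rot [ 0.0025  0.0009 -0.0055] d in target axes [ 0.0019 -0.0009 -0.0447]
lane pos [-0.0541, -0.0202, 0.0849] F [0.7 2.  6.4] w 0.0154 q [-0.42  0.41  1.95  0.    0.77  1.18]
corner [0.5634 0.0866 0.008 ]
corner [ 0.5494 -0.3131  0.008 ]
corner [ 0.4008 -0.3078  0.008 ]
corner [0.4148 0.091  0.008 ]
len 0.3998995341226363 0.39901766069563643 0.14867983920006836 0.14868803686208337
yaw -0.03518338128712146
lane O [ 0.5121 -0.1119  0.    ]
```

View pics/scz14.png

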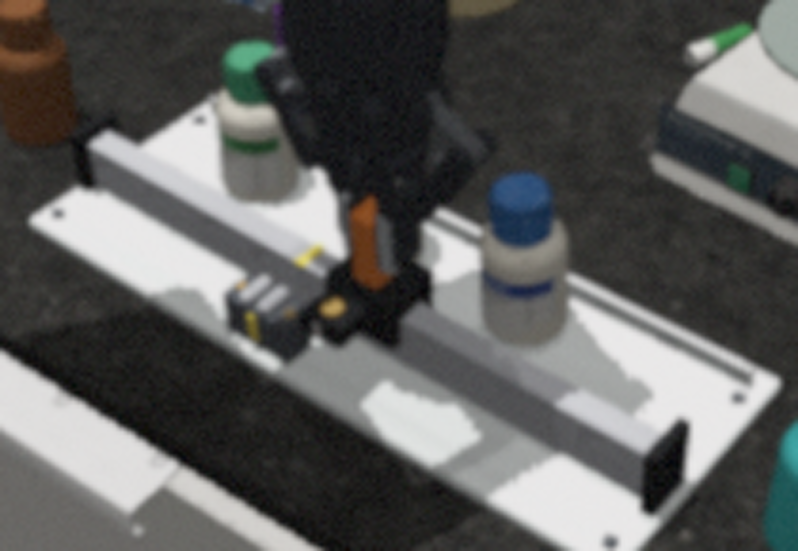

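View pics/wr14.png

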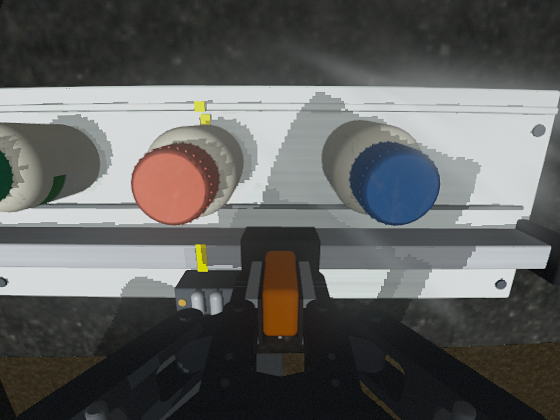

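The shuttle is moving along with the grip and all three bottles are still standing. In the wrist view the catch ridges are at (197,303) and (216,303).

```bash
python3 - <<'E' | tail -3
from m import *
c=load('wr14')
print('ridges',L(onz(c,197,303,.042)),L(onz(c,216,303,.042)))
print('mark on rail (top .041)',L(onz(c,200,246,.041)),L(onz(c,203,270,.041)))
print('fin top',L(onz(c,280.5,320,.098)))
E
```

```text
ridges [-0.0876  0.0324  0.042 ] [-0.0875  0.0202  0.042 ]
mark on rail (top .041) [-0.0486  0.0276  0.041 ] [-0.0646  0.027   0.041 ]
fin top [-0.0585 -0.0205  0.098 ]
```

Remaining travel is about 45–46.5 mm. I'll go 28 mm, then move in small steps watching the force.

Request:
jog_arm(series=[[[0,0,-0.01,0,0,0,1],[0,0,-0.01,0,0,0,1],[0,0,-0.008,0,0,0,1],[0,0,0,0,0,0,1]]])

```text
time_s: 15.88
tool_pos: [0.4583, -0.1022, 0.0849]
orientation: [1.235, 1.188, -1.23]
force: [1.3, 1.7, 6.4]
grip_width: 0.0154
```

Request:
jog_arm(series=[[[0,0,-0.002,0,0,0,1],[0,0,0,0,0,0,1]]])

```text
time_s: 16.12
tool_pos: [0.4584, -0.1007, 0.0849]
orientation: [1.235, 1.188, -1.23]
force: [0.1, -0.1, 6.4]
grip_width: 0.0151
```

Request:
jog_arm(series=[[[0,0,-0.002,0,0,0,1],[0,0,0,0,0,0,1]]])

```text
time_s: 16.38
tool_pos: [0.4585, -0.0988, 0.0849]
orientation: [1.235, 1.188, -1.23]
force: [-0.5, -0.7, 5.9]
grip_width: 0.0154
```

Request:
jog_arm(series=[[[0,0,-0.002,0,0,0,1],[0,0,0,0,0,0,1]]])

```text
time_s: 16.62
tool_pos: [0.4586, -0.0968, 0.0849]
orientation: [1.235, 1.188, -1.23]
force: [1.4, -0.4, 6.3]
grip_width: 0.0151
```

Request:
jog_arm(series=[[[0,0,-0.002,0,0,0,1],[0,0,0,0,0,0,1]]])

```text
time_s: 16.88
tool_pos: [0.4586, -0.0949, 0.0849]
orientation: [1.235, 1.188, -1.23]
force: [-0.4, -1.3, 5.7]
grip_width: 0.0153
```

Request:
jog_arm(series=[[[0,0,-0.0015,0,0,0,1],[0,0,0,0,0,0,1]]])

```text
time_s: 17.12
tool_pos: [0.4587, -0.094, 0.0849]
orientation: [1.234, 1.187, -1.23]
force: [-1.3, -4.4, 6.1]
grip_width: 0.0155
```

Request:
jog_arm(series=[[[0,0,-0.0015,0,0,0,1],[0,0,0,0,0,0,1]]])

```text
time_s: 17.38
tool_pos: [0.4587, -0.0935, 0.085]
orientation: [1.232, 1.187, -1.23]
force: [-2.1, -9.6, 5.0]
grip_width: 0.0152
```

Request:
jog_arm(series=[[[0,0,-0.0015,0,0,0,1],[0,0,0,0,0,0,1]]])

```text
time_s: 17.62
tool_pos: [0.4587, -0.0931, 0.0849]
orientation: [1.23, 1.186, -1.231]
force: [-2.6, -16.6, 4.6]
grip_width: 0.0151
```

Request:
jog_arm(series=[[[0,0,-0.001,0,0,0,1],[0,0,0,0,0,0,1]]])

```text
time_s: 17.88
tool_pos: [0.4588, -0.093, 0.085]
orientation: [1.229, 1.185, -1.231]
force: [-4.6, -21.0, 3.3]
grip_width: 0.0149
```

The force (21 N) is above the 8–12 N expected for the ridge, so I'll look before pushing on.

```bash
python3 go.py -.055 .0255 .083 0 | tail -2;  python3 - <<'E' | tail -8
from m import *
c=snap('wrist','wr15');s=snap('scene','sc15')
i=s['img'][185:285,195:300];cv2.imwrite('pics/scz15.png',cv2.resize(i,None,fx=6,fy=6,interpolation=cv2.INTER_CUBIC)[:,:,::-1])
print(bot.read_state()['moment'])
E
```

```text
t 17.88 world d [-0.0008  0.0085 -0.002 ] tool d [ 0.0019 -0.001  -0.0085] rot [ 0.0044  0.0071 -0.0057] d in target axes [ 0.002  -0.0011 -0.0085]
lane pos [-0.0539, 0.017, 0.085] F [ -4.6 -21.    3.3] w 0.0149 q [-0.34  0.4   1.97 -0.01  0.76  1.26]
corner [0.5634 0.0866 0.008 ]
corner [ 0.5494 -0.3131  0.008 ]
corner [ 0.4008 -0.3078  0.008 ]
corner [0.4148 0.091  0.008 ]
len 0.3998995341226363 0.39901766069563643 0.14867983920006836 0.14868803686208337
yaw -0.03518338128712146
lane O [ 0.5121 -0.1119  0.    ]
[-2.56732467  0.82098385 -0.28051378]
```

View pics/scz15.png

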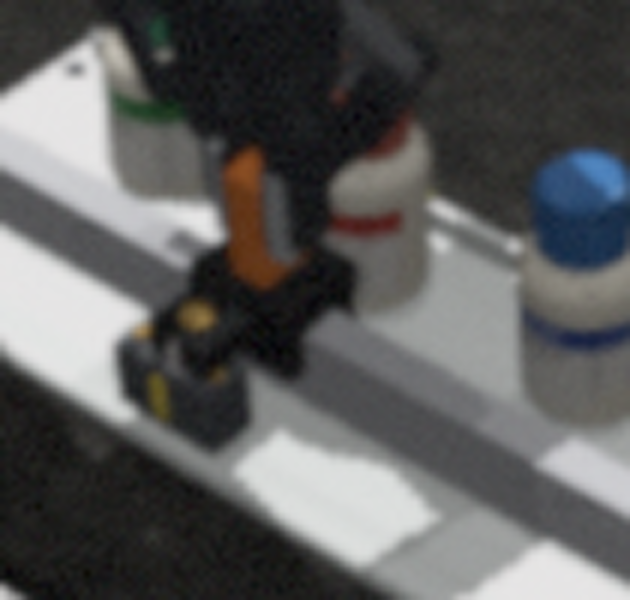

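View pics/wr15.png

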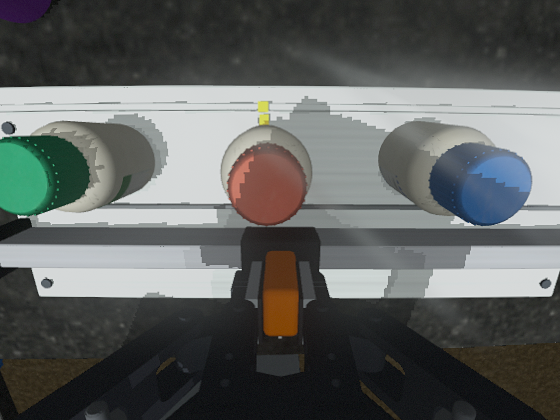

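Nothing else is touching. I'll relieve the downward preload a little and keep pushing in 1 mm steps. The command lead stays small, so the drop-in can't run past the notch.

Request:
jog_arm(series=[[[-0.001,-0.0005,0,0,0,0,1],[0,0,0,0,0,0,1],[0,0,0,0,0,0,1]]])

```text
time_s: 18.35
tool_pos: [0.4587, -0.093, 0.085]
orientation: [1.23, 1.185, -1.231]
force: [-0.9, -21.7, -11.2]
grip_width: 0.0151
```

Request:
jog_arm(series=[[[0,0,-0.001,0,0,0,1],[0,0,0,0,0,0,1]]])

```text
time_s: 18.6
tool_pos: [0.4588, -0.0888, 0.085]
orientation: [1.236, 1.187, -1.23]
force: [5.9, 1.3, -9.5]
grip_width: 0.0155
```

It jumped 4 mm and the force vanished, which means the ball is over the first ridge. I'll measure the rest.

Request:
jog_arm(series=[[[0.0006,0,0,0,0,0,1],[0,0,0,0,0,0,1]]])

```text
time_s: 18.85
tool_pos: [0.4588, -0.0881, 0.085]
orientation: [1.236, 1.188, -1.229]
force: [5.8, 1.3, -4.6]
grip_width: 0.015
```

```bash
python3 go.py -.055 .0255 .085 0 | tail -2;  python3 - <<'E' | tail -8
from m import *
c=snap('wrist','wr16');s=snap('scene','sc16');t=snap('top','tp16')
i=s['img'][200:270,200:290];cv2.imwrite('pics/scz16.png',cv2.resize(i,None,fx=8,fy=8,interpolation=cv2.INTER_CUBIC)[:,:,::-1])
E
```

```text
t 18.85 world d [-0.0008  0.0036  0.    ] tool d [-0.     -0.001  -0.0036] rot [ 0.0018  0.0009 -0.0066] d in target axes [-0.     -0.001  -0.0036]
lane pos [-0.054, 0.0219, 0.085] F [ 5.8  1.3 -4.6] w 0.015 q [-0.34  0.4   1.97  0.    0.76  1.26]
corner [0.5634 0.0866 0.008 ]
corner [ 0.5494 -0.3131  0.008 ]
corner [ 0.4008 -0.3078  0.008 ]
corner [0.4148 0.091  0.008 ]
len 0.3998995341226363 0.39901766069563643 0.14867983920006836 0.14868803686208337
yaw -0.03518338128712146
lane O [ 0.5121 -0.1119  0.    ]
```

View pics/scz16.png

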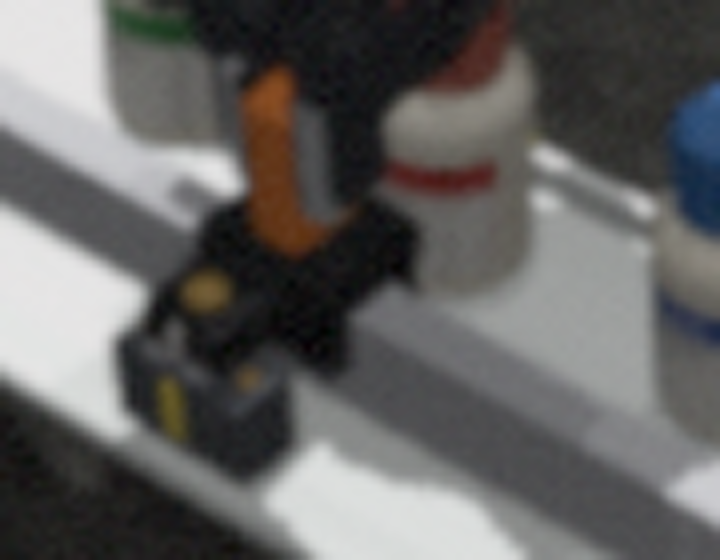

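View pics/wr16.png

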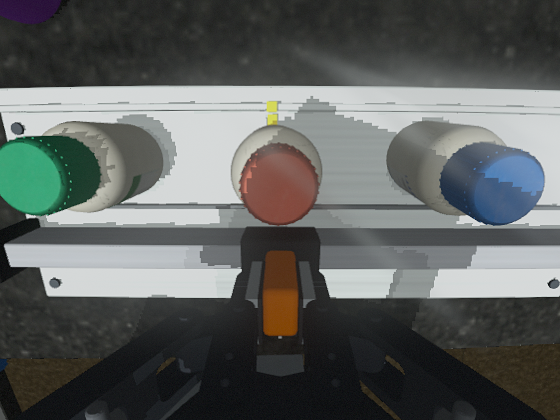

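```bash
python3 - <<'E' | tail -5
from m import *
c=load('wr16')
print('mark fence',L(onz(c,272,106,.020)),'plate',L(onz(c,272.5,119,.008)))
print('fin',L(onz(c,280.5,320,.098)), 'red cap', L(onz(c,278,180,.096)))
s=load('sc16');
# gold ball top & notch mark (front of catch) in scene
u=lambda x,y:((x+.5)/8-.5+200,(y+.5)/8-.5+200)
print('front mark', L(onz(s,*u(172,410),.022)))
o,w=ray(s,*u(172,410));print('front mark on plane x=-.1',[ (lambda k:L(o+w*k))(((O+ex*(-.100)-o)@ex)/(w@ex))])
o,w=ray(s,*u(208,291));print('gold on x=-.09',[ (lambda k:L(o+w*k))(((O+ex*(-.090)-o)@ex)/(w@ex))])
E
```

```text
mark fence [0.0314 0.0267 0.02  ] plate [0.0241 0.0267 0.008 ]
fin [-0.0585  0.0216  0.098 ] red cap [0.0023 0.0228 0.096 ]
front mark [-0.0992  0.0277  0.022 ]
front mark on plane x=-.1 [array([-0.1   ,  0.0268,  0.0232])]
gold on x=-.09 [array([-0.09  ,  0.0202,  0.0582])]
```

```bash
python3 - <<'E' | tail -5
from m import *
s=load('sc10');B=(155,165,365,310)
for nm,lo,hi in [('green',(60,90,30),(85,255,255)),('blue',(100,130,50),(120,255,255)),('red',(0,90,50),(6,220,255))]:
    b,_=blob(s,lo,hi,B);print(nm,b.round(1),L(onz(s,*b,.0845)))
E
```

```text
yaw -0.03518338128712146
lane O [ 0.5121 -0.1119  0.    ]
green [220.9 183.6] [0.003  0.1192 0.0845]
blue [291.6 218.7] [ 0.001  -0.0667  0.0845]
red [255.  201.6] [-0.0007  0.022   0.0845]
```

View pics/tp16.png

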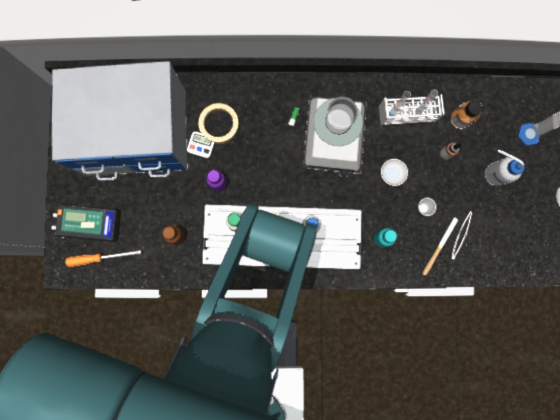

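```bash
python3 - <<'E' | tail -6
from m import *
for t in ('wr15','wr16','wr14'):
  c=load(t)
  for nm,lo,hi in [('green',(60,90,30),(85,255,255)),('blue',(100,130,50),(120,255,255)),('red',(0,90,50),(6,220,255))]:
    b,st=blob(c,lo,hi,(0,120,560,240));
    print(t,nm,b.round(1),st[:4],L(onz(c,*b,.092)))
E
```

```text
wr16 green [ 46.6 173.7] [  0 136 101  80] [0.0041 0.114  0.092 ]
wr16 blue [477.8 209. ] [445 190  65  35] [-0.01   -0.0586  0.092 ]
wr16 red [278.6 188.9] [239 150  78  76] [-0.002   0.0225  0.092 ]
wr14 green [  4.6 176.1] [  0 151  13  50] [0.0031 0.0895 0.092 ]
wr14 blue [398.2 189.9] [359 154  81  71] [-0.0022 -0.0668  0.092 ]
wr14 red [173.2 185.1] [131 146  88  80] [-0.0006  0.0218  0.092 ]
```

```bash
python3 - <<'E'
from h import *
s=load('sc10')
i=s['img'][170:265,205:310];cv2.imwrite('pics/sc10z.png',cv2.resize(i,None,fx=7.5,fy=7.5,interpolation=cv2.INTER_CUBIC)[:,:,::-1])
s=load('wr16')
i=s['img'][90:240,200:360];cv2.imwrite('pics/wr16z.png',cv2.resize(i,None,fx=4,fy=4,interpolation=cv2.INTER_CUBIC)[:,:,::-1])
E
```

```text
(no output)
```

View pics/sc10z.png

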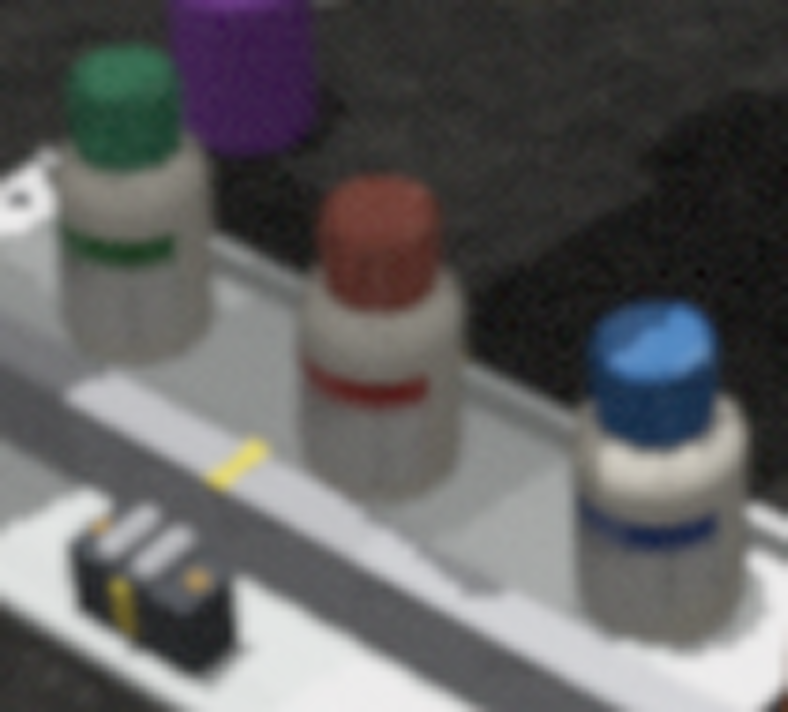

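View pics/wr16z.png

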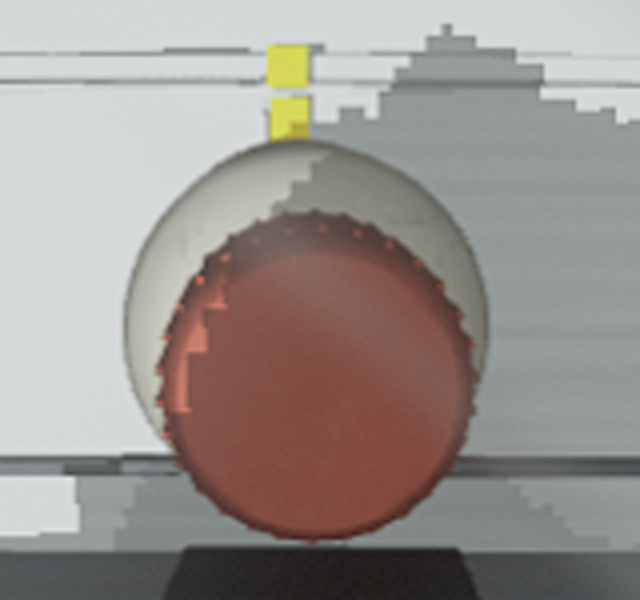

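```bash
python3 - <<'E'|tail -7
from m import *
c=load('wr16');print(c['mtx'].round(1).tolist())
print('camera lane pos',L(c['cam_to_world'][:3,3]))
W=lambda p:O+ex*p[0]+ey*p[1]+np.array([0,0,p[2]])
z4=lambda p:((p-[200,90]+.5)*4-.5).round(1)
for y in (.0205,.0225,.0245): print(y,'shoulder z.06',z4(proj(c,W((-.002,y,.06)))),'cap z.096',z4(proj(c,W((-.002,y,.096)))),'base',z4(proj(c,W((-.002,y,.008)))))
print('mark pred y.0247',z4(proj(c,W((.03,.0247,.02)))))
E
```

```text
lane O [ 0.5121 -0.1119  0.    ]
[[306.2, 0.0, 280.0], [0.0, 306.2, 216.6], [0.0, 0.0, 1.0]]
camera lane pos [0.0244 0.0222 0.2099]
0.0205 shoulder z.06 [333.3 339.7] cap z.096 [337.2 406. ] base [329.9 284. ]
0.0225 shoulder z.06 [317.  339.6] cap z.096 [316.2 405.9] base [317.7 284. ]
0.0245 shoulder z.06 [300.8 339.6] cap z.096 [295.2 405.9] base [305.5 284. ]
mark pred y.0247 [303.1  75.7]
```

The red bottle's measured offset from the mark is about 2–4 mm, within camera calibration, so I leave it standing. Estimates put the notch at TCP y ≈ 25.5–26.5 mm and we are at 21.9 mm, so I'll creep on while watching the force.

Request:
jog_arm(series=[[[0,0,-0.001,0,0,0,1],[0,0,0,0,0,0,1]]])

```text
time_s: 19.25
tool_pos: [0.4589, -0.0876, 0.085]
orientation: [1.235, 1.187, -1.229]
force: [5.0, -1.4, -4.0]
grip_width: 0.0151
```

Request:
jog_arm(series=[[[0,0,-0.001,0,0,0,1],[0,0,0,0,0,0,1]]])

```text
time_s: 19.5
tool_pos: [0.4589, -0.0865, 0.085]
orientation: [1.235, 1.187, -1.229]
force: [5.3, -0.7, -4.4]
grip_width: 0.0151
```

Request:
jog_arm(series=[[[0,0,-0.001,0,0,0,1],[0,0,0,0,0,0,1]]])

```text
time_s: 19.75
tool_pos: [0.4589, -0.0854, 0.085]
orientation: [1.235, 1.187, -1.229]
force: [5.7, -0.3, -4.1]
grip_width: 0.0153
```

Request:
jog_arm(series=[[[0,0,-0.001,0,0,0,1],[0,0,0,0,0,0,1],[0,0,0,0,0,0,1]]])

```text
time_s: 20.12
tool_pos: [0.459, -0.0841, 0.085]
orientation: [1.236, 1.188, -1.229]
force: [5.5, 1.5, -4.1]
grip_width: 0.0152
```

```bash
python3 go.py -.055 .0255 .085 0 | tail -2;  python3 - <<'E' | tail -8
from m import *
print(bot.read_state()['moment'].round(2),[np.round(bot.read_state()['force'],1)])
c=snap('wrist','wr17');s=snap('scene','sc17')
i=s['img'][200:270,200:290];cv2.imwrite('pics/scz17.png',cv2.resize(i,None,fx=8,fy=8,interpolation=cv2.INTER_CUBIC)[:,:,::-1])
E
```

```text
t 20.12 world d [-0.001  -0.0004  0.    ] tool d [-0.     -0.001   0.0004] rot [ 0.0021  0.0011 -0.0067] d in target axes [-0.     -0.001   0.0004]
lane pos [-0.054, 0.0259, 0.085] F [ 5.5  1.5 -4.1] w 0.0152 q [-0.33  0.4   1.97  0.    0.76  1.27]
corner [0.5634 0.0866 0.008 ]
corner [ 0.5494 -0.3131  0.008 ]
corner [ 0.4008 -0.3078  0.008 ]
corner [0.4148 0.091  0.008 ]
len 0.3998995341226363 0.39901766069563643 0.14867983920006836 0.14868803686208337
yaw -0.03518338128712146
lane O [ 0.5121 -0.1119  0.    ]
[ 0.21 -0.74 -0.18] [array([ 5.5,  1.5, -4.1])]
```

View pics/scz17.png

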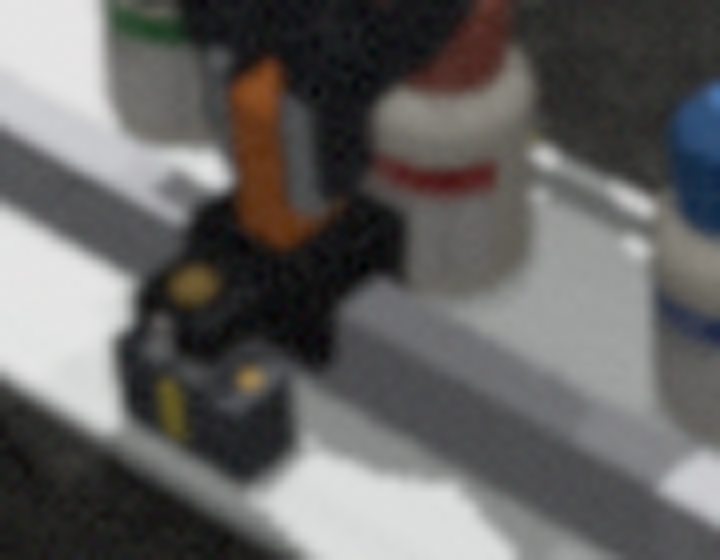

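View pics/wr17.png

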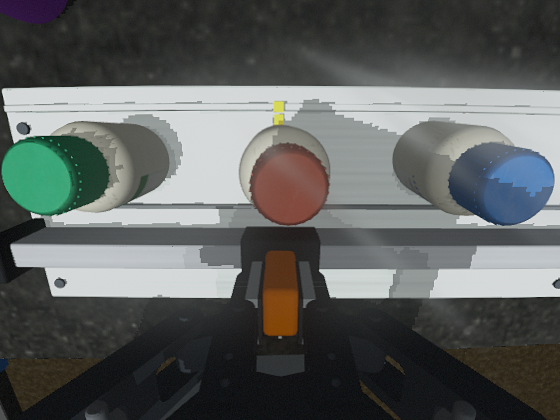

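The fin (280.5) is now in line with the yellow mark (279.5), and forces are at friction level. Ridge onset at y≈15.5 mm puts the notch at about 26.4 mm, so I'll nudge 0.5 mm more and relax the side loads.

Request:
jog_arm(series=[[[0.0003,0.0004,-0.0005,0,0,0,1],[0,0,0,0,0,0,1],[0,0,0,0,0,0,1]]])

```text
time_s: 20.6
tool_pos: [0.459, -0.0837, 0.0849]
orientation: [1.236, 1.188, -1.23]
force: [3.9, 0.6, 3.7]
grip_width: 0.0153
```

```bash
python3 go.py -.055 .0265 .085 0 | tail -2;  python3 - <<'E' | tail -4
from m import *
s=load('sc17');u=lambda x,y:((x+.5)/8-.5+200,(y+.5)/8-.5+200)
o,w=ray(s,*u(172,410));k=((O+ex*(-.100)-o)@ex)/(w@ex);print('front mark',L(o+w*k))
o,w=ray(s,*u(193,286));print('gold z.057..061',L(onz(s,*u(193,286),.057)),L(onz(s,*u(193,286),.061)))
c=load('wr11');print('gold wr11 z.05,.06',L(onz(c,281,246,.05)),L(onz(c,281,246,.06)))
c=snap('wrist','wr18')
E
```

```text
t 20.6 world d [-0.0009  0.0002  0.0001] tool d [-0.0001 -0.0009 -0.0002] rot [ 0.002  0.001 -0.006] d in target axes [-0.0001 -0.0009 -0.0002]
lane pos [-0.0541, 0.0263, 0.0849] F [3.9 0.6 3.7] w 0.0153 q [-0.33  0.4   1.97  0.    0.76  1.27]
lane O [ 0.5121 -0.1119  0.    ]
front mark [-0.1     0.0268  0.0232]
gold z.057..061 [-0.09    0.0253  0.057 ] [-0.093  0.022  0.061]
gold wr11 z.05,.06 [-0.0953 -0.1603  0.05  ] [-0.0908 -0.1603  0.06  ]
```

View pics/wr18.png

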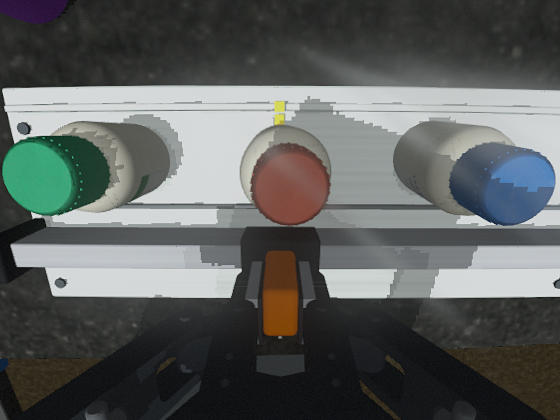

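The fin and the mark now coincide (both at about 280 px), the forces are small, and the three bottles stand. The first ridge was clearly felt, the ball dropped past it, and the second ridge hasn't been touched. Handing in.

```bash
python3 - <<'E'
from cell import bot
print(bot.job_done()); s=bot.read_state();print(s['time_s'],s['tool_pos'],s['force'],s['grip_width'])
E
```

```text
the job is handed in; nothing more can be done
None
the job is handed in; nothing more can be done
```

The red-capped bottle stands upright at the yellow mark and has been let go. The shuttle is held by its grip at the notch. I handed the job in at about 20.7 s of the 54 s allowed.

- **Bottle:** I lifted it off the rail, turned it about 54° upright, set it down until I felt contact, released it and backed out. In the last wrist picture all three bottles stand. The red one reads about 2–4 mm off the mark towards the blue bottle. The cameras, good to about 2 mm, disagreed on the exact figure, and I did not correct it.
- **Shuttle:** I gripped the orange fin and slid it until the ball passed the first ridge.
    - **Force:** The push peaked at about 21 N, above the stated 8–12 N. I saw nothing else in contact. It then jumped about 4 mm and the force fell away.
    - **Position:** I crept on to y = 26.3 mm in the lane. The estimates put the notch at 24.7–26.8 mm: the top view gave the lowest, the side view was about 1 mm beyond where I stopped, and the ridge contact gave about 26.5 mm. The fin lines up with the yellow mark in the wrist view.
    - **Not confirmed:** I felt no clear pull from the ball centring in the notch. The second ridge was not reached.
- **Last reading before hand-in:** each force component under 4 N, fingers closed on the fin at 15 mm. After hand-in the robot gave no further readings.

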